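Rake the open joint of a mosaic repair panel

ROBOT

A 7-joint arm with a two-finger parallel gripper is mounted at the origin on the work surface. World frame = base frame: x ahead of the robot, y to its left, z up, the work surface at z = 0. Lengths are in m, angles in rad, forces in N, time in s.
With the tool pointing down it reaches from about 0.4 to 0.9 m from the base axis. Payload 5.6 kg.
Tool frame: the origin (TCP) lies on the mounting face of the last link; the fingertips stand 190 mm ahead of it and the grasp point (between the pads) lies 171 mm ahead of it (arm.finger_overhang is the distance from the TCP to the fingertips, in m); z points along the fingers, y is the line along which they close (so a half turn about z gives the same grasp; the last joint's range is limited). The gripper opens to 92 mm and grips with 3 to 60 N. Pads are 20 mm wide; open, the fingers measure 128 mm over their backs; the gripper's body (75 mm by 189 mm) begins 69 mm behind the grasp point.
Start: joints at [-1.385, 0.468, -0.012, 1.603, 0.006, 1.071, -0.056], TCP at [0.147, 0.633, 0.405] pointing down, gripper open.
Joint ranges: [-2.53, 2.53], [-0.31, 2.02], [-1.57, 1.55], [0.28, 2.44], [-1.29, 4.43], [0.15, 1.84], [-2.92, 2.92]. Speed limits (rad/s): [2.57, 2.57, 3.14, 3.14, 3.14, 3.14, 3.14].

INTERFACE

Orientations are given as a unit quaternion [x, y, z, w].
In Python, from workcell import get_state, snapshot, calibration, arm gives the robot as it stands. The module is installed in compiled form; this text tells all that it offers.
- The arm moves only by the tool servo_tool, never from a script. Its argument "commands" is a list of rows, each a list of 5 numbers: the shift along the tool's x, y, z in m, then the turn about the tool's z in degrees, then the opening in per cent of the stroke, from 0 (shut) to 100 (fully open). In form: [[dx, dy, dz, turn, fingers], ...]. A call has 1 to 12 rows; each row shifts and turns the commanded pose from where the row before left it, along the tool's axes as they then stand; what a row does not reach is not made up. A row lasts 1/8 s, in which the tool goes at most 62.5 mm and 10.7 degrees, less where a joint would pass 70% of its speed; a pose out of reach is approached as far as the arm can. A call with a gripper value outside its range is refused whole. The fingers move at their own pace and stop on an object; "newtons" is the grip in N (left out, the last holds). Time passes only in rows, so rows that do not move let the fingers close. It gives the time, the measured TCP pose, the force, the opening and the grip force at its end, in the units of the state.
- get_state(): the state, without advancing time (a new reading comes with each control period).
- snapshot(name): name is "side" or "top" or "wrist"; returns the picture (480x640x3 uint8, blue, green, red); there is no depth.
- calibration(name): a dict with "mtx" (3x3 intrinsics, pixels), "position" and "orientation" of the camera in the world. Camera axes: x right, y down, z forward; pixel columns grow to the right and rows downward; lengths in m; the calibration is good to about 2 mm. A picture is of the moment at which its call begins: read the wrist's pose just before it. calibration takes no time and is no camera call; for the wrist camera it gives the pose at the moment of the call.
- arm.hand_in(): hands the job in; it is judged then, once.
The state is a dict: "time_s": time; "joints": joint angles; "dq": joint speeds; "joint_torque": joint torques, N m; "tcp_pos": TCP position; "tcp_rot": TCP orientation; "force": force on the tool from outside, world axes, zero at the start; "moment": the same for the moment, N m; "finger_gap": opening from 0.0 (shut) to 1.0 (fully open); "grasp_force": force on a finger pad.
Only numpy, scipy, OpenCV 4.12 (cv2) and the standard library are available. Lean on these libraries where they do the work, as an engineer would, in place of code of your own. Each camera call takes 0.05 s, during which the arm holds its last target. There are 200 camera calls.

TASK

Get the mosaic panel's open joint cleaned out: press the button on the tessera box so its lid springs up, steady the lid and ease it gently back until it rests on its stop, and put every loose tessera lying on the panel into the box. Then take the joint scriber by its handle and draw its point slowly and evenly, about 2 cm a second, down in the open stepped joint from the closed inner end round both corners and out at the panel's edge. Tidy up: lay the scriber back in its rest the way it lay before, shut the lid until it latches, and leave the two tea glasses standing where they are.

Things in the scene. Friction and masses are not known exactly. Their poses are not given: they have to be found in the camera images.
- panel: Fixed mosaic slab, 240 (x) x 200 (y) mm, 18 mm high, of 20 mm blue and white stones, lying on the bench. Origin under its centre, z up; its top is at z = 18 mm. One open joint (a groove 10 mm wide, 7 mm deep, floor at z = 11 mm) runs in three straight legs between the stones; the other, narrow lines are filled flush. Panel x, y in mm along the centre line: closed inner end wall at (45, 60), corner (45, 0), corner (-35, 0), open end in the edge face at (-35, -100).
- seam0 (a point): Start of the path: on the joint's centre line 7 mm from the end wall of its closed inner end, panel (45, 53) mm, at the height of the panel's top (axes as the panel's).
- seam1 (a point): First corner of the joint's centre line, panel (45, 0) mm, at the height of the panel's top.
- seam2 (a point): Middle of the joint's second leg, panel (5, 0) mm, at the height of the panel's top.
- seam3 (a point): Second corner of the joint's centre line, panel (-35, 0) mm, at the height of the panel's top.
- seam4 (a point): Middle of the joint's third leg, panel (-35, -50) mm, at the height of the panel's top.
- seam5 (a point): On the joint's centre line 8 mm inside the open end at the panel's edge, panel (-35, -92) mm, at the height of the panel's top.
- scriber_grip (a point): Centre of the wooden handle of the joint scriber (loose, 80 g): handle 110 long (x) x 18 wide (y) x 20 mm high (z). x runs along the handle towards the steel point, z is up as it lies in the rest. From the handle's front end a steel neck bends straight down to a round point 5 mm thick. The handle is free to be gripped over its middle 60 mm and balances near its centre.
- scriber_tip (a point): The lower end of the scriber's point: 78 mm ahead (x) of the handle's centre and 55 mm below it (z = -55 mm).
- rest_seat (a point): Where the centre of the scriber's handle lies in the fixed wooden rest, 70 mm above the bench; x along the handle towards the point, z up. Two uprights at x = -42 and +42 mm (10 mm thick, 50 mm wide) carry the handle from below (at 10 mm under this point) between cheeks 26 mm apart that reach 4 mm above this point; between the uprights it is free down to the base board, 58 mm below.
- box_in (a point): Centre of the inner floor of the tessera box, a fixed dark wooden box 104 (x) x 146 (y) x 55 mm high with 8 mm walls and floor (inside 88 x 130 mm, 47 mm deep); x points from the side with the button to the hinge side, z up. This point is 8 mm above the bench.
- box_hinge (a point): Middle of the lid's hinge line on the box's rim: 52 mm along x from the box's centre, 55 mm above the bench; x away from the button, y along the hinge, z up. Does not move with the lid. The lid is a plate 104 long x 146 wide, 8.5 mm thick, lying on the rim when shut, with a brass lip (34 mm wide, 8 mm further out) at the middle of its free edge.
- lid_edge (a point): Middle of the lid's free edge (104 mm from the hinge), half-way through its thickness; moves with the lid.
- lid (a joint): Lid angle, rad: 0 to 0.02 latched, 1.85 on its stop. Released, a kicker pin throws it to about 0.55; from there its stiff hinge (0.08 N m) holds it where it is left. Lift its free edge along the edge's arc: a level push on the half-open lid jams. To latch, press the free edge right down onto the rim (10 to 15 N) until the catch snaps over the lip; unlatched it springs up again.
- release_top (a point): Centre of the top of the round brass release button, 24 mm across, on the block in front of the box: 94 mm from the box's centre on the side away from the hinge, top 72 mm above the bench. It is pressed straight down; the catch it draws back stands between it and the lid.
- release (a joint): Travel of the release button, m: 0 up, 0.006 fully down (about 5 N); the lid is let go at about 0.004.
- tessera0_c (a point): Centre of a loose terracotta tessera, 24 x 24 x 10 mm, 15 g, lying flat; z up, x and y square to its sides. Two to four of the four are there (on the panel).
- tessera1_c (a point): Centre of a loose terracotta tessera, 24 x 24 x 10 mm, 15 g, lying flat; z up, x and y square to its sides. Two to four of the four are there (on the panel).
- tessera2_c (a point): Centre of a loose terracotta tessera, 24 x 24 x 10 mm, 15 g, lying flat; z up, x and y square to its sides. Two to four of the four are there (on the panel).
- tessera3_c (a point): Centre of a loose terracotta tessera, 24 x 24 x 10 mm, 15 g, lying flat; z up, x and y square to its sides. Two to four of the four are there (on the panel).
- glass0: Loose tea glass standing on the bench beyond the scriber's rest (-y side), 62 mm across, 85 mm high; origin under its centre. Bystander.
- glass1: Loose tea glass standing on the bench between the panel and the box, 62 mm across, 85 mm high; origin under its centre. Bystander.
Mind the look-alikes: they are no part of the job. Leave any blue look-alike of the part that bears tessera1_c alone.

How it is judged:
By the outcome, as a careful person would: the job done as asked, in the order asked, and still so for the second after the job is handed in, with the robot touching nothing.
Of tessera0, tessera1, tessera2, tessera3 only 2 to 4 are there at a start; the rules pass over those that are not, and their reading is None.
At some moment in a run one of tessera0, tessera1, tessera2, tessera3 may be knocked a few centimetres aside while the robot is not near it.
It also fails if it takes over 210 s, if anything falls off the work surface, if the arm or the gripper's body presses on something with over 40 N, if the wrist force passes 120 N, or if a joint passes its speed limit or range.

## Working session

There is one attempt and no reset: what is moved stays moved. The work goes in short steps, Python scripts to look and compute and a tool call to move; the robot and the scene stay as the last step left them, time stands still between calls to the robot, and variables do not carry over. Pictures are saved under pics/ and viewed, at most 14 in all, crops included, and the job is handed in when it is done.

Besides the shell and the picture viewer there is one more tool, called after "Request:" in YAML: its name, and indented under it one key for each argument. servo_tool: Moves the arm, as the interface text tells. Its arguments: {"type":"object","properties":{"commands":{"type":"array","items":{"type":"array","items":{"type":"number"}}},"newtons":{"type":"number"}},"required":["commands"]}

```bash
ls; mkdir -p pics
python3 - <<'E'
from workcell import *
import cv2
s=get_state();print(s)
for n in("top","side"):
    c=calibration(n);print(n,c)
    cv2.imwrite(f"pics/{n}0.png",snapshot(n))
E
```

```text
pics
{'time_s': 0.0, 'joints': array([-1.38500177,  0.46840158, -0.01159115,  1.60363603,  0.0060086 ,
        1.07139598, -0.05630576]), 'dq': array([ 2.57487163e-04,  5.21190745e-04,  1.61695832e-03,  8.18740047e-05,
        1.77810000e-03, -1.34883062e-03,  9.40000759e-04]), 'joint_torque': array([-1.07364540e-03, -5.20571387e+01, -1.27321554e-02, -2.43745494e+01,
       -5.66701347e-02,  1.71272387e-02,  1.58177113e-04]), 'tcp_pos': array([0.14741829, 0.63280357, 0.40371907]), 'tcp_rot': array([ 1.14185612e-01,  9.93459023e-01, -9.02724946e-04, -3.41515413e-05]), 'force': array([0.11975439, 1.12375437, 0.42450963]), 'moment': array([ 0.01195751,  0.03195065, -0.02861751]), 'grasp_force': 0.0, 'finger_gap': 0.9981212789448204}
top {'mtx': array([[624.00164563,   0.        , 321.42126819],
       [  0.        , 624.00164563, 247.39931066],
       [  0.        ,   0.        ,   1.        ]]), 'position': array([0.39187232, 0.01844399, 1.40920922]), 'orientation': array([ 0.70769454, -0.70439832,  0.03852477, -0.03882371])}
side {'mtx': array([[542.73566797,   0.        , 313.91116027],
       [  0.        , 542.73566797, 239.11234592],
       [  0.        ,   0.        ,   1.        ]]), 'position': array([ 0.31479825, -0.6415127 ,  0.74986669]), 'orientation': array([ 0.9070467 , -0.17260428,  0.07078584, -0.37744325])}
```

View pics/top0.png

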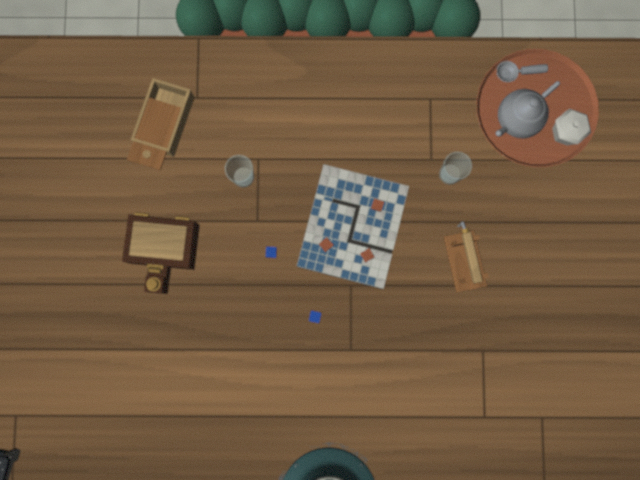

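View pics/side0.png

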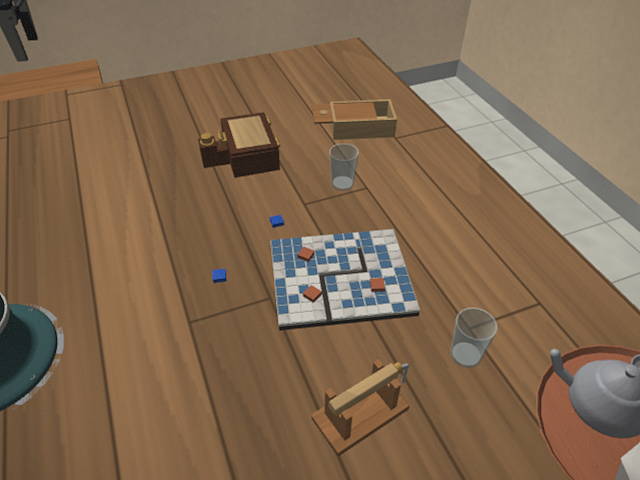

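The top view shows the box at left (160,240) with its button at (153,283) on the robot side. Three terracotta tesserae lie on the panel at (378,206), (326,244) and (368,255), with two blue look-alikes on the bench. The scriber lies in its rest at (467,255), pointing up in the image. The glasses are at (240,170) and (455,167).

```bash
cat > h.py <<'E'
import numpy as np, cv2
from workcell import *
from scipy.spatial.transform import Rotation as R
def ray(cal,uv,z):
    d=R.from_quat(cal["orientation"]).apply(np.linalg.inv(cal["mtx"])@[uv[0],uv[1],1]); p=np.array(cal["position"])
    return p+d*(z-p[2])/d[2]
def proj(cal,P):
    q=R.from_quat(cal["orientation"]).inv().apply(np.array(P)-cal["position"]); q=cal["mtx"]@q; return q[:2]/q[2]
def tip():
    s=get_state(); r=R.from_quat(s["tcp_rot"]); return s["tcp_pos"]+r.apply([0,0,.19]),r
def yaw(r): # direction of tool x in the world, deg
    x=r.apply([1,0,0]); return np.degrees(np.arctan2(x[1],x[0]))
def go(P,yw):
    "fingertip goal P (world), tool-x heading yw deg -> shift in present tool axes, shift after the turn, turn"
    p,r=tip(); d=np.array(P)-p
    t=-((yw-yaw(r)+180)%360-180)
    r2=r*R.from_euler('z',t,degrees=True)
    print("tool shift mm",(r.inv().apply(d)*1e3).round(1),"turn",round(t,1),"| after turn",(r2.inv().apply(d)*1e3).round(1))
def snap(n,f=None):
    c=calibration(n); im=snapshot(n)
    if f: cv2.imwrite(f"pics/{f}.png",im)
    return c,im
def rects(mask,lo,hi):
    cs,_=cv2.findContours(mask.astype(np.uint8),cv2.RETR_EXTERNAL,cv2.CHAIN_APPROX_NONE)
    return [cv2.minAreaRect(c) for c in cs if lo<cv2.contourArea(c)<hi]
def red(im):
    b,g,r=[im[...,i].astype(int) for i in range(3)]
    h=cv2.cvtColor(im,cv2.COLOR_BGR2HSV); return ((h[...,0]<12)|(h[...,0]>172))&(h[...,1]>120)&(h[...,2]>80)
E
python3 - <<'E'
from h import *
c=calibration("top"); im=cv2.imread("pics/top0.png")
for q in rects(red(im),30,400): print("red",np.round(q[0],1),ray(c,q[0],.028).round(4),q[1],q[2])
pts={"button":((153,284),.072),"rim FL":((127,213),.0635),"FR":((198,221),.0635),"NL":((123,262),.0635),"NR":((194,269),.0635),
"handle ctr":((470,256),.08),"P1":((324,164),.018),"P2":((408,184),.018),"P3":((383,288),.018),"P4":((297,267),.018),
"g0":((328,200),.018),"g1":((357,207),.018),"g2":((350,240),.018),"g3":((393,251),.018),"gl0":((447,176),0.),"gl1":((242,176),0)}
for k,(u,z) in pts.items(): print(k,ray(c,u,z).round(4))
print(tip()[0],yaw(tip()[1]))
cv2.imwrite("pics/topz.png",cv2.resize(im[140:310,100:500],None,fx=2,fy=2,interpolation=cv2.INTER_CUBIC))
w=calibration("wrist"); print(w, tip()[1].inv().apply(w["position"]-get_state()["tcp_pos"]), (tip()[1].inv()*R.from_quat(w["orientation"])).as_matrix())
E
```

```text
red [366.9 254.9] [ 0.5274 -0.0819  0.028 ] (8.231931686401367, 8.574929237365723) 59.03623962402344
red [325.5 244.5] [0.5502 0.0103 0.028 ] (8.485280990600586, 8.485280990600586) 45.0
red [377.1 204.7] [ 0.6406 -0.1051  0.028 ] (8.221921920776367, 8.221921920776367) 18.434947967529297
red [421.1  33.5] [ 1.0425 -0.2089  0.028 ] (24.02078628540039, 5.950899600982666) 2.4895529747009277
red [359.   33.5] [ 1.042  -0.0652  0.028 ] (5.0, 24.0) 90.0
red [295.5  33. ] [1.0425 0.0817 0.028 ] (6.0, 25.0) 90.0
red [233.  33.] [1.0418 0.2263 0.028 ] (6.0, 24.0) 90.0
button [0.4582 0.3798 0.072 ]
rim FL [0.6133 0.4441 0.0635]
FR [0.5964 0.2887 0.0635]
NL [0.506  0.4486 0.0635]
NR [0.4915 0.2945 0.0635]
handle ctr [ 0.5209 -0.2986  0.08  ]
P1 [0.7358 0.0144 0.018 ]
P2 [ 0.6903 -0.1763  0.018 ]
P3 [ 0.4544 -0.1182  0.018 ]
P4 [0.5004 0.0738 0.018 ]
g0 [0.6527 0.005  0.018 ]
g1 [ 0.6369 -0.0605  0.018 ]
g2 [ 0.5618 -0.0447  0.018 ]
g3 [ 0.5374 -0.1411  0.018 ]
gl0 [ 0.7133 -0.2687  0.    ]
gl1 [0.7111 0.2029 0.    ]
[0.14736889 0.63256218 0.21386621] 166.88976405101917
{'mtx': array([[382.79411087,   0.        , 316.61931426],
       [  0.        , 382.79411087, 236.26946634],
       [  0.        ,   0.        ,   1.        ]]), 'position': array([0.07732266, 0.64893864, 0.3822508 ]), 'orientation': array([0.77617396, 0.6168712 , 0.08065268, 0.10256237])} [ 0.0719129  -0.00019314  0.02160603] [[ 9.19005688e-04 -9.65986450e-01 -2.58591056e-01]
 [ 9.99999562e-01  8.42001338e-04  4.08534634e-04]
 [-1.76904905e-04 -2.58591318e-01  9.65986801e-01]]
```

View pics/topz.png

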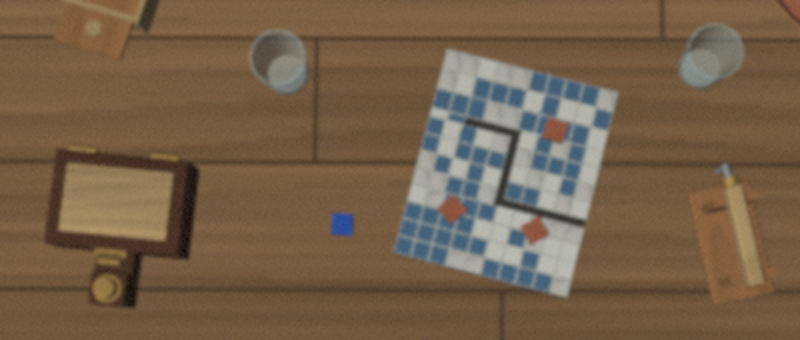

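Run:
```python
from h import *
go([.50,.375,.22],174)
```

```text
tool shift mm [-401.9 -170.9   -5.8] turn -7.1 | after turn [-377.6 -219.3   -5.8]
```

Request:
servo_tool:
  commands:
    - [0,0,0,-7.1,0]
    - [-0.047,-0.0275,0,0,0]
    - [-0.047,-0.0275,0,0,0]
    - [-0.047,-0.0275,0,0,0]
    - [-0.047,-0.0275,0,0,0]
    - [-0.047,-0.0275,0,0,0]
    - [-0.047,-0.0275,0,0,0]
    - [-0.047,-0.0275,0,0,0]
    - [-0.047,-0.0275,0,0,0]
    - [0,0,0,0,0]
    - [0,0,0,0,0]
  newtons: 20

```text
time_s: 1.48
tcp_pos: [0.4978, 0.3752, 0.4042]
tcp_rot: [0.052, 0.999, -0.0, -0.001]
force: [-0.6, -0.2, 0.5]
finger_gap: 0.004
grasp_force: 0.0
```

Run:
```python
from h import *
c,im=snap("wrist","w1"); print(c['position'],c['orientation'].tolist()); print(tip()[0],yaw(tip()[1]))
import json; json.dump({k:np.array(v).tolist() for k,v in c.items()},open("w1.json","w"))
```

```text
[0.42617557 0.38250842 0.38270579] [0.7365350610563774, 0.6638312814383496, 0.08692030319021438, 0.0963794299211103]
[0.49690521 0.37607815 0.21431717] 174.10371080792044
```

View pics/w1.png

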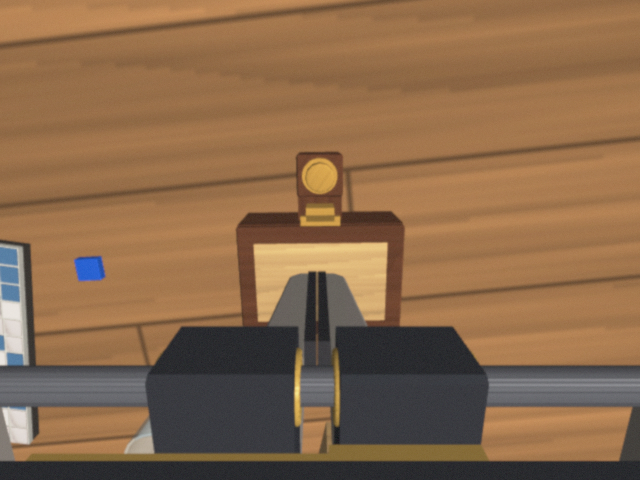

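Run:
```python
from h import *
import json; c=json.load(open("w1.json"))
im=cv2.imread("pics/w1.png"); hsv=cv2.cvtColor(im,cv2.COLOR_BGR2HSV)
b=ray(c,(320,176),.072); print("button",b)
L=ray(c,(238,227),.0635);Rr=ray(c,(404,227),.0635); print(L,Rr,np.linalg.norm(L-Rr))
d=(L-Rr); print("y-head", np.degrees(np.arctan2(d[1],d[0])))
m=(L+Rr)/2; print("edge-mid",m,"button-edge",m-b)
go(b+[0,0,.008],174)
```

```text
button [0.45876019 0.38188141 0.072     ]
[0.49557884 0.30753561 0.0635    ] [0.51031954 0.44910308 0.0635    ] 0.14233283614217246
y-head -95.9444967229182
edge-mid [0.50294919 0.37831935 0.0635    ] button-edge [ 0.044189   -0.00356207 -0.0085    ]
tool shift mm [ 38.4   1.8 134.4] turn 0.1 | after turn [ 38.4   1.8 134.4]
```

Request:
servo_tool:
  commands:
    - [0.038,0.002,0,0,0]
    - [0,0,0.05,0,0]
    - [0,0,0.05,0,0]
    - [0,0,0.03,0,0]
    - [0,0,0.008,0,0]
    - [0,0,0.003,0,0]
    - [0,0,0.002,0,0]
    - [0,0,0.002,0,0]
    - [0,0,0.002,0,0]
    - [0,0,0.001,0,0]
    - [0,0,0,0,0]
    - [0,0,0,0,0]

```text
time_s: 3.02
tcp_pos: [0.461, 0.3814, 0.2572]
tcp_rot: [0.052, 0.999, 0.001, 0.001]
force: [0.9, 2.4, 3.6]
finger_gap: 0.003
grasp_force: 2.0
```

Run:
```python
from h import *
s=get_state();print(s['force'],tip()[0],yaw(tip()[1]))
c,im=snap("side","s1"); cv2.imwrite("pics/s1z.png",cv2.resize(im[60:220,150:350],None,fx=3,fy=3))
```

```text
[0.90448237 2.41136113 3.55357852] [0.46127757 0.38164622 0.06717845] 173.99436908960496
```

View pics/s1z.png

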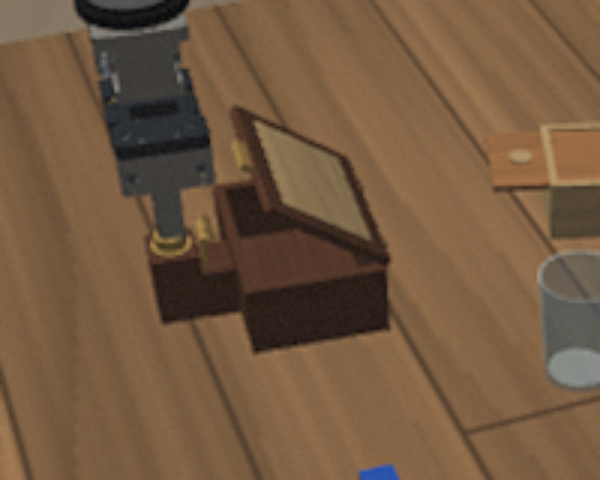

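The lid has sprung up to roughly 0.55 rad, with the brass lip at about side pixel (230,112). I'll check the model against it and work out the lip arc.

```bash
cat >> h.py <<'E'
BU=np.array([.9946,-.1036,0]); BV=np.array([.1036,.9946,0]); BC=np.array([.5523,.3721,0])
def box(x,y,z): return BC+BU*x/1e3+BV*y/1e3+[0,0,z/1e3]
def lidp(th,r,n,y=0): return box(52-r*np.cos(th)+n*np.sin(th),y,55+r*np.sin(th)+n*np.cos(th))
E
python3 - <<'E'
from h import *
c=calibration("side")
for th in (.45,.5,.55,.6,.65): print(th,proj(c,lidp(th,112,4)).round(1),proj(c,lidp(th,104,8.5,-73)).round(1),proj(c,lidp(th,104,8.5,73)).round(1))
print("hinge corner", proj(c,lidp(.55,0,8.5,-73)))
p0=lidp(.55,107,4.25)-BU*.010
go(p0,174); go(p0+[0,0,.04],174)
for th in np.arange(.55,1.9,.1): 
    p=lidp(th,107,4.25); print(round(th,2),"fwd",round((p-BC)@BU*1e3-10,1),"z",round(p[2]*1e3,1))
E
```

```text
0.45 [223.9 118.3] [233.8 136. ] [222.9 100.5]
0.5 [224.9 116.2] [234.8 134. ] [223.9  98.6]
0.55 [226.1 114.1] [236.1 132. ] [225.   96.7]
0.6 [227.3 112. ] [237.4 130. ] [226.2  94.8]
0.65 [228.6 109.9] [238.8 128.2] [227.5  93. ]
hinge corner [279.15518033 146.99516461]
tool shift mm [-44.6   0.2 -47.4] turn -0.0 | after turn [-44.6   0.2 -47.4]
tool shift mm [-44.6   0.2 -87.4] turn -0.0 | after turn [-44.6   0.2 -87.4]
0.55 fwd -47.0 z 114.6
0.65 fwd -40.6 z 123.1
0.75 fwd -33.4 z 131.0
0.85 fwd -25.4 z 138.2
0.95 fwd -16.8 z 144.5
1.05 fwd -7.6 z 149.9
1.15 fwd 2.2 z 154.4
1.25 fwd 12.3 z 157.9
1.35 fwd 22.7 z 160.3
1.45 fwd 33.3 z 161.7
1.55 fwd 44.0 z 162.1
1.65 fwd 54.7 z 161.3
1.75 fwd 65.3 z 159.5
1.85 fwd 75.6 z 156.7
```

Request:
servo_tool:
  commands:
    - [0,0,-0.04,0,0]
    - [0,0,-0.05,0,0]
    - [0,0,-0.01,0,60]
    - [-0.015,0,0,0,60]
    - [0,0,0,0,60]
    - [0,0,0,0,60]
  newtons: 12

```text
time_s: 3.82
tcp_pos: [0.4756, 0.3788, 0.3548]
tcp_rot: [0.053, 0.999, -0.001, -0.001]
force: [0.1, 0.1, 0.2]
finger_gap: 0.42
grasp_force: 0.0
```

Run:
```python
from h import *
c,im=snap("wrist","w2"); print(c,tip()[0])
for th in (.5,.55,.6,.65): print(th,[proj(c,lidp(th,r,n,y)).round(0) for r,n,y in ((104,8.5,-73),(104,8.5,73),(112,4,-17),(112,4,17))])
go(lidp(.6,107,4.25)-BU*.010,174)
```

```text
{'mtx': array([[382.79411087,   0.        , 316.61931426],
       [  0.        , 382.79411087, 236.26946634],
       [  0.        ,   0.        ,   1.        ]]), 'position': array([0.40397299, 0.38604498, 0.33335783]), 'orientation': array([0.73675387, 0.66367926, 0.08562861, 0.09690878])} [0.47504636 0.37864043 0.16511682]
0.5 [array([205., 320.]), array([435., 320.]), array([293., 307.]), array([347., 307.])]
0.55 [array([203., 328.]), array([437., 328.]), array([293., 315.]), array([348., 315.])]
0.6 [array([202., 336.]), array([438., 336.]), array([292., 323.]), array([348., 323.])]
0.65 [array([200., 344.]), array([440., 344.]), array([292., 332.]), array([348., 332.])]
tool shift mm [-33.7   1.6  46.1] turn -0.0 | after turn [-33.7   1.6  46.1]
```

View pics/w2.png

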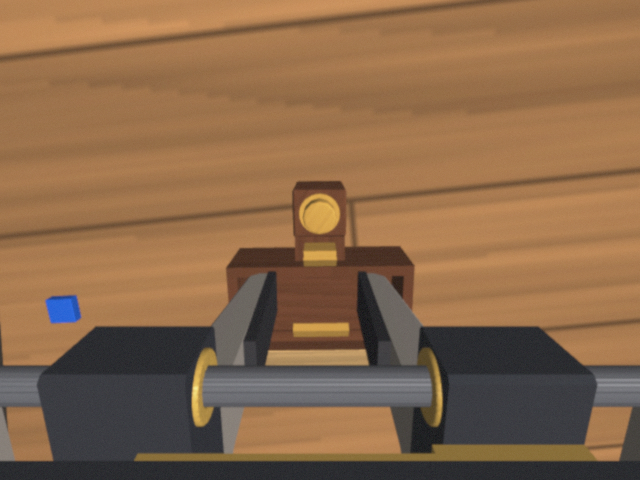

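Request:
servo_tool:
  commands:
    - [-0.034,0.001,0,0,60]
    - [0,0,0.03,0,60]
    - [0,0,0.014,0,60]
    - [0,0,0,0,60]
    - [0,0,0,0,20]
    - [0,0,0,0,20]
    - [0,0,0,0,20]
    - [0,0,0,0,20]
    - [0,0,0,0,20]
  newtons: 12

```text
time_s: 5.0
tcp_pos: [0.5096, 0.3769, 0.3133]
tcp_rot: [0.052, 0.999, 0.0, 0.0]
force: [-1.3, 0.8, 2.8]
finger_gap: 0.199
grasp_force: 1.5
```

Run:
```python
from h import *
s=get_state();p=tip()[0];print(s['force'],s['grasp_force'],s['finger_gap']*92, (p-BC)@BU*1e3,(p-BC)@BV*1e3,p[2])
```

```text
[-1.260332    0.75045631  2.8118335 ] 1.5301368675136473 18.263986153846997 -42.83370585107764 0.500294238905046 0.12328530777313404
```

Run:
```python
from h import *
c,im=snap("wrist"); c2,im2=snap("side")
a=cv2.resize(im[160:400,160:480],None,fx=1.5,fy=1.5); b=cv2.resize(im2[80:180,190:290],None,fx=3.6,fy=3.6)
o=np.hstack([a,b]);print(o.shape); cv2.imwrite("pics/w3.png",o)
```

```text
(360, 840, 3)
```

View pics/w3.png

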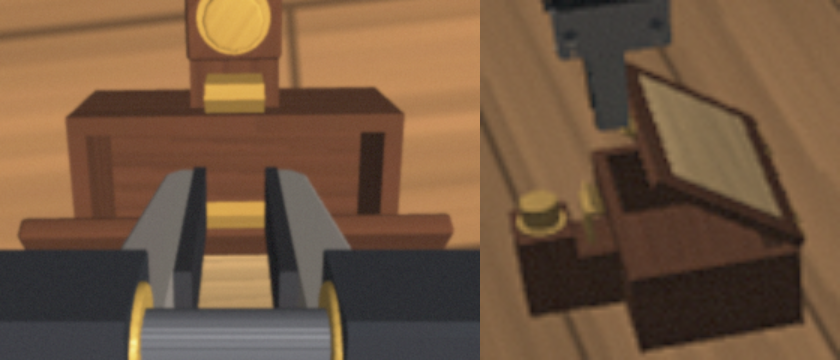

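Request:
servo_tool:
  commands:
    - [0,0,0,0,62]
    - [0,0,0,0,62]
    - [0,0,0,0,62]
    - [0,0,0,0,62]
    - [-0.003,0,0,0,62]
    - [-0.003,0,0,0,62]
    - [0,0,0,0,62]
  newtons: 12

```text
time_s: 5.98
tcp_pos: [0.516, 0.3759, 0.3127]
tcp_rot: [0.053, 0.999, -0.0, 0.0]
force: [-0.1, 0.3, -0.3]
finger_gap: 0.619
grasp_force: 0.0
```

Request:
servo_tool:
  commands:
    - [0,0,0,0,25]
    - [0,0,0,0,25]
    - [0,0,0,0,25]
    - [0,0,0,0,25]
    - [0,0,0,0,25]

```text
time_s: 6.6
tcp_pos: [0.5155, 0.3763, 0.3128]
tcp_rot: [0.052, 0.999, 0.0, 0.0]
force: [0.4, 0.5, -0.8]
finger_gap: 0.333
grasp_force: 12.0
```

Run:
```python
from h import *
s=get_state();p=tip()[0];print(s['force'],s['grasp_force'],s['finger_gap']*92, (p-BC)@BU*1e3,(p-BC)@BV*1e3,p[2])
c,im=snap("wrist","w4")
```

```text
[ 0.36073242  0.53463352 -0.77972186] 11.999905101456534 30.59318235056135 -36.98996997217611 0.39555327410618774 0.12278248539381068
```

Request:
servo_tool:
  commands:
    - [-0.0035,0,-0.004,0,25]
    - [-0.0037,0,-0.0038,0,25]
    - [-0.0039,0,-0.0036,0,25]
    - [-0.0041,0,-0.0034,0,25]
    - [-0.0043,0,-0.0032,0,25]
    - [-0.0044,0,-0.003,0,25]
    - [0,0,0,0,25]

```text
time_s: 7.52
tcp_pos: [0.5395, 0.3739, 0.335]
tcp_rot: [0.052, 0.999, 0.001, 0.0]
force: [-5.0, 1.1, 7.4]
finger_gap: 0.343
grasp_force: 12.0
```

Request:
servo_tool:
  commands:
    - [-0.0046,0,-0.0028,0,25]
    - [-0.0047,0,-0.0025,0,25]
    - [-0.0048,0,-0.0023,0,25]
    - [-0.0049,0,-0.0021,0,25]
    - [-0.005,0,-0.0018,0,25]
    - [-0.0051,0,-0.0016,0,25]
    - [0,0,0,0,25]

```text
time_s: 8.4
tcp_pos: [0.5694, 0.3708, 0.3497]
tcp_rot: [0.053, 0.999, 0.001, 0.002]
force: [-3.1, 0.8, 12.1]
finger_gap: 0.347
grasp_force: 12.0
```

Run:
```python
from h import *
s=get_state();p=tip()[0];print(s['force'],s['grasp_force'],s['finger_gap']*92, (p-BC)@BU*1e3,(p-BC)@BV*1e3,p[2])
c,im=snap("side"); cv2.imwrite("pics/s2z.png",cv2.resize(im[60:180,180:320],None,fx=4,fy=4))
c=calibration("side")
for th in (1.1,1.2,1.3,1.4): print(th,proj(c,lidp(th,112,4)).round(1),proj(c,lidp(th,104,8.5,-73)).round(1),proj(c,lidp(th,104,8.5,73)).round(1))
```

```text
[-3.13028852  0.8370073  12.09833416] 12.006043195724487 31.95425415595581 17.750979820708224 1.0254829404587134 0.1597375317744379
1.1 [245.5  94.5] [256.  114.1] [243.2  79.8]
1.2 [250.2  92.1] [260.6 111.9] [247.4  77.7]
1.3 [255.1  90. ] [265.4 110.1] [251.8  76.1]
1.4 [260.1  88.4] [270.3 108.7] [256.3  74.9]
```

View pics/s2z.png

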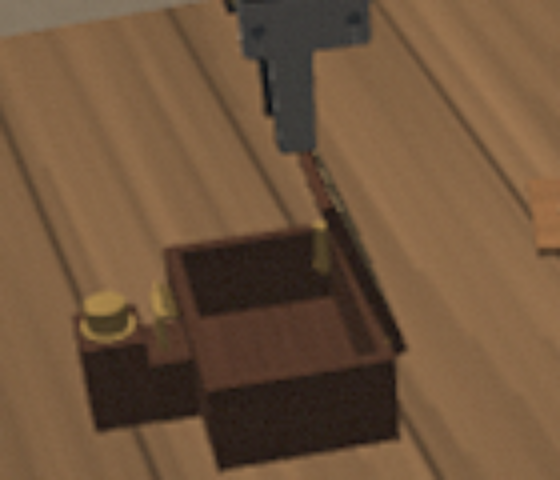

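Request:
servo_tool:
  commands:
    - [-0.004,0,-0.003,0,25]
    - [-0.005,0,-0.002,0,25]
    - [-0.005,0,-0.001,0,25]
    - [-0.005,0,-0.0005,0,25]
    - [-0.005,0,0,0,25]
    - [-0.005,0,0,0,25]
    - [-0.005,0,0,0,25]
    - [0,0,0,0,25]

```text
time_s: 9.45
tcp_pos: [0.6037, 0.3673, 0.3553]
tcp_rot: [0.053, 0.999, 0.002, 0.003]
force: [0.7, 2.7, 8.4]
finger_gap: 0.345
grasp_force: 12.0
```

Request:
servo_tool:
  commands:
    - [-0.004,0,0.0003,0,25]
    - [-0.004,0,0.0005,0,25]
    - [-0.003,0,0.0005,0,25]
    - [-0.003,0,0.0005,0,25]
    - [0,0,0,0,25]

```text
time_s: 10.07
tcp_pos: [0.618, 0.3658, 0.3541]
tcp_rot: [0.053, 0.999, 0.002, 0.003]
force: [1.1, 4.3, 9.6]
finger_gap: 0.349
grasp_force: 12.0
```

Run:
```python
from h import *
s=get_state();p=tip()[0];print(s['force'],s['grasp_force'],s['finger_gap']*92, (p-BC)@BU*1e3,(p-BC)@BV*1e3,p[2])
```

```text
[1.0787097  4.30310592 9.64199411] 12.008400857448578 32.117656524688556 67.15610195034483 1.3003925712194606 0.16407609924361027
```

Request:
servo_tool:
  commands:
    - [-0.003,0,-0.001,0,25]
    - [-0.003,0,0,0,25]
    - [-0.002,0,0.0003,0,25]
    - [-0.0015,0,0.0003,0,25]
    - [0,0,0,0,25]

```text
time_s: 10.7
tcp_pos: [0.6265, 0.3652, 0.353]
tcp_rot: [0.052, 0.999, 0.001, 0.002]
force: [0.9, 4.0, 5.6]
finger_gap: 0.346
grasp_force: 12.0
```

Request:
servo_tool:
  commands:
    - [-0.001,0,0.0003,0,25]
    - [-0.001,0,0.0003,0,25]
    - [-0.001,0,0.0003,0,25]
    - [0,0,0,0,25]

```text
time_s: 11.2
tcp_pos: [0.6295, 0.3648, 0.3522]
tcp_rot: [0.052, 0.999, 0.001, 0.002]
force: [1.3, 5.3, 6.4]
finger_gap: 0.347
grasp_force: 12.0
```

Run:
```python
from h import *
s=get_state();p=tip()[0];print(s['force'],s['grasp_force'],s['finger_gap']*92, (p-BC)@BU*1e3,(p-BC)@BV*1e3,p[2])
c,im=snap("side"); cv2.imwrite("pics/s3z.png",cv2.resize(im[60:180,180:320],None,fx=4,fy=4))
```

```text
[1.34918518 5.34385227 6.39137381] 12.004341334104538 31.929570545837215 78.28845205200597 1.3634399652250502 0.1622416155438618
```

Request:
servo_tool:
  commands:
    - [-0.001,0,0.0003,0,25]
    - [-0.001,0,0.0003,0,25]
    - [-0.001,0,0.0003,0,25]
    - [0,0,0,0,25]

```text
time_s: 11.75
tcp_pos: [0.6326, 0.3645, 0.3514]
tcp_rot: [0.052, 0.999, 0.002, 0.002]
force: [1.2, 4.6, 6.1]
finger_gap: 0.351
grasp_force: 12.0
```

Request:
servo_tool:
  commands:
    - [-0.001,0,0.0003,0,25]
    - [-0.001,0,0.0003,0,25]
    - [-0.001,0,0.0003,0,25]
    - [0,0,0,0,25]

```text
time_s: 12.25
tcp_pos: [0.6356, 0.3642, 0.3506]
tcp_rot: [0.052, 0.999, 0.002, 0.002]
force: [1.6, 4.8, 6.1]
finger_gap: 0.349
grasp_force: 12.0
```

View pics/s3z.png

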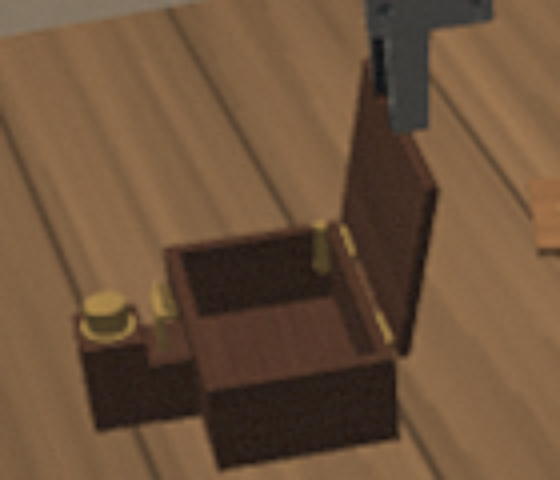

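Request:
servo_tool:
  commands:
    - [-0.001,0,0.0003,0,25]
    - [-0.001,0,0.0003,0,25]
    - [-0.001,0,0.0003,0,25]
    - [0,0,0,0,25]

```text
time_s: 12.75
tcp_pos: [0.6382, 0.3641, 0.3497]
tcp_rot: [0.052, 0.999, 0.001, 0.002]
force: [-0.2, 5.0, 7.0]
finger_gap: 0.349
grasp_force: 12.0
```

Request:
servo_tool:
  commands:
    - [-0.001,0,0.0003,0,25]
    - [-0.001,0,0.0003,0,25]
    - [-0.001,0,0.0003,0,25]
    - [0,0,0,0,25]

```text
time_s: 13.25
tcp_pos: [0.6399, 0.3642, 0.3491]
tcp_rot: [0.052, 0.999, 0.001, -0.0]
force: [-5.1, 3.7, 11.2]
finger_gap: 0.355
grasp_force: 12.0
```

Run:
```python
from h import *
c,im=snap("side"); cv2.imwrite("pics/s4z.png",cv2.resize(im[60:180,180:320],None,fx=4,fy=4))
for th in (1.6,1.7,1.8,1.85): print(th,proj(c,lidp(th,104,0,-73)).round(1),proj(c,lidp(th,104,0,73)).round(1))
```

```text
1.6 [276.3 107.8] [261.8  74.1]
1.7 [281.2 107.5] [266.4  73.9]
1.8 [286.1 107.5] [270.9  74. ]
1.85 [288.5 107.7] [273.1  74.3]
```

Request:
servo_tool:
  commands:
    - [0.002,0,0,0,35]
    - [0,0,0,0,60]
    - [0,0,0,0,60]
    - [0,0,0,0,60]
    - [0,0,-0.01,0,60]
    - [0,0,-0.04,0,60]
    - [0,0,-0.05,0,60]
    - [0,0,0,0,60]

```text
time_s: 14.3
tcp_pos: [0.6392, 0.3632, 0.4537]
tcp_rot: [0.053, 0.999, 0.003, 0.004]
force: [0.6, 1.3, -0.3]
finger_gap: 0.597
grasp_force: 0.0
```

Run:
```python
from h import *
go([.61,-.05,.27],165.8)
c,im=snap("side"); cv2.imwrite("pics/s5z.png",cv2.resize(im[60:180,180:320],None,fx=4,fy=4))
```

```text
tool shift mm [ -12.9 -415.    -8.6] turn 8.2 | after turn [ -71.7 -409.    -8.6]
```

View pics/s5z.png

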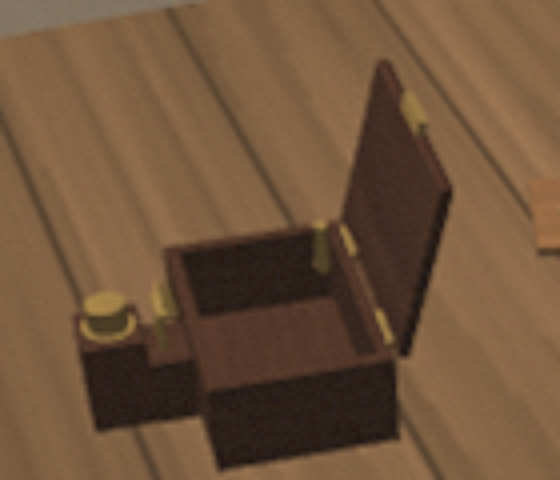

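Request:
servo_tool:
  commands:
    - [0,0,0,8.2,60]
    - [-0.009,-0.0511,-0.004,0,60]
    - [-0.009,-0.0511,-0.004,0,60]
    - [-0.009,-0.0511,0,0,60]
    - [-0.009,-0.0511,0,0,60]
    - [-0.009,-0.0511,0,0,60]
    - [-0.009,-0.0511,0,0,60]
    - [-0.009,-0.0511,0,0,60]
    - [-0.009,-0.0511,0,0,60]
    - [0,0,0,0,60]
    - [0,0,0,0,60]
    - [0,0,0,0,60]

```text
time_s: 15.85
tcp_pos: [0.6079, -0.0489, 0.4548]
tcp_rot: [0.122, 0.992, 0.0, -0.001]
force: [0.7, 0.5, -0.4]
finger_gap: 0.601
grasp_force: 0.0
```

Run:
```python
from h import *
import json
c,im=snap("wrist","w5"); json.dump({k:np.array(v).tolist() for k,v in c.items()},open("w5.json","w"))
print(tip()[0],yaw(tip()[1]))
for q in rects(red(im),100,3000): print(np.round(q[0],1),q[1],q[2],ray(c,q[0],.028).round(4))
```

```text
[ 0.60780143 -0.04892225  0.2649244 ] 165.94288552424047
[272.6 244.4] (20.51223373413086, 20.51223373413086) 4.763641834259033 [ 0.6402 -0.1068  0.028 ]
[356.5 137.8] (21.970800399780273, 22.668289184570312) 35.53767776489258 [0.5515 0.0074 0.028 ]
[265.  137.5] (21.92030906677246, 21.92030906677246) 45.0 [ 0.5285 -0.0835  0.028 ]
```

View pics/w5.png

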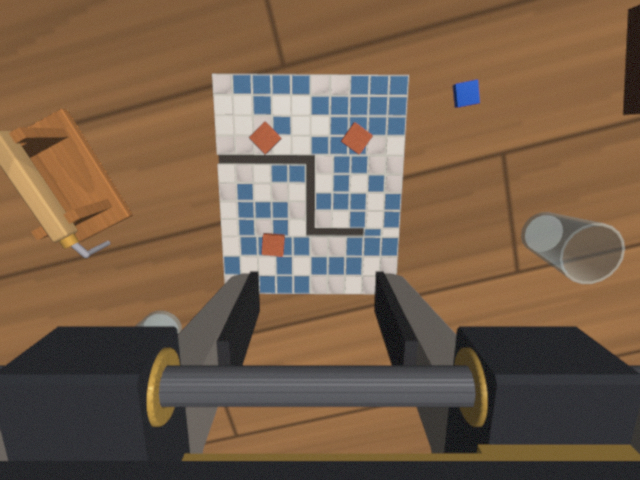

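```bash
cat >> h.py <<'E'
def rot(a): a=np.radians(a); return np.array([[np.cos(a),-np.sin(a)],[np.sin(a),np.cos(a)]])
def groove(c,im,C,h):
    m=cv2.cvtColor(im,cv2.COLOR_BGR2HSV)[...,2]<75
    v,u=np.nonzero(m); K=np.linalg.inv(c["mtx"])
    d=R.from_quat(c["orientation"]).apply((K@np.stack([u,v,np.ones_like(u)])).T); p=np.array(c["position"])
    P=(p+d*((.018-p[2])/d[:,2])[:,None])[:,:2]
    for it in range(4):
        q=(P-C)@rot(h)*1e3; x,y=q.T
        l1=(abs(x-45)<9)&(y>10)&(y<50); l2=(abs(y)<9)&(x>-22)&(x<32); l3=(abs(x+35)<9)&(y<-12)&(y>-90)
        f1=np.polyfit(y[l1],x[l1],1);f2=np.polyfit(x[l2],y[l2],1);f3=np.polyfit(y[l3],x[l3],1)
        ex=((x[l1].mean()-45)+(x[l3].mean()+35))/2; ey=y[l2].mean()
        dh=np.degrees((f2[0]*54**3-f1[0]*40**3-f3[0]*78**3)/(54**3+40**3+78**3)); 
        C=C+rot(h)@np.array([ex,ey])/1e3; h=h+dh
    print("panel",C.round(4),"head",round(h,2),"leg residuals",x[l1].mean()-45,x[l3].mean()+35,"end y",y[(abs(x-45)<4)&(y>0)&(y<75)].max(),"slopes",f1[0],f2[0],f3[0],l1.sum(),l2.sum(),l3.sum())
    return C,h
E
python3 - <<'E'
from h import *
import json
c=json.load(open("w5.json"));im=cv2.imread("pics/w5.png")
for uv in((214,74),(409,75),(397,296),(226,296)): print(ray(c,uv,.018).round(4))
C,h=groove(c,im,np.array([.5952,-.0516]),-14.2)
ct=calibration("top")
print("top check"); groove(ct,cv2.imread("pics/top0.png"),np.array([.5952,-.0516]),-14.2)
# tessera orientation in world: contour corner directions
for q in rects(red(im),100,3000):
    b=cv2.boxPoints(q); w=[ray(c,p,.028)[:2] for p in b]; e=w[1]-w[0]; print(np.round(q[0]),"side heading mod90",np.degrees(np.arctan2(e[1],e[0]))%90, np.linalg.norm(e), np.linalg.norm(w[2]-w[1]), "panel",((ray(c,q[0],.028)[:2]-C)@rot(h)*1e3).round(1))
E
```

```text
[ 0.4561 -0.1176  0.018 ]
[0.5046 0.0731 0.018 ]
[0.7386 0.0157 0.018 ]
[ 0.6901 -0.1786  0.018 ]
panel [ 0.5946 -0.0526] head -14.42 leg residuals -0.5229468879490682 0.5180634622422673 end y 57.07004609808224 slopes -0.008450320519974797 -0.008392342414863464 -0.0017936982312015722 176 309 452
top check
panel [ 0.5947 -0.0506] head -14.4 leg residuals -0.23408061658868462 0.23382985647234023 end y 57.30287643807007 slopes -0.009105522148118848 0.01986927470335608 0.007820859519897385 32 52 69
[273. 244.] side heading mod90 69.35280037778051 0.023574138645811215 0.022389816023528193 panel [ 57.7 -41.1]
[356. 138.] side heading mod90 40.25690626050405 0.022388045122439616 0.02244402647787753 panel [-56.7  47.5]
[265. 138.] side heading mod90 28.8601865346769 0.022394941023816083 0.02163224098127639 panel [-56.4 -46.3]
```

Run:
```python
from h import *
go([.640,-.107,.045],159.3)
```

```text
tool shift mm [-45.5 -48.6 219.9] turn 6.6 | after turn [-50.8 -43.  219.9]
```

Request:
servo_tool:
  commands:
    - [0,0,0,6.6,50]
    - [-0.0254,-0.0215,0.04,0,50]
    - [-0.0254,-0.0215,0.04,0,50]
    - [0,0,0.05,0,50]
    - [0,0,0.05,0,50]
    - [0,0,0.03,0,50]
    - [0,0,0.01,0,50]
    - [0,0,0,0,50]
    - [0,0,0,0,50]
  newtons: 20

```text
time_s: 17.02
tcp_pos: [0.6408, -0.1089, 0.2371]
tcp_rot: [0.18, 0.984, 0.0, 0.001]
force: [0.0, -0.0, 0.6]
finger_gap: 0.503
grasp_force: 0.0
```

Run:
```python
from h import *
go([.640,-.107,.0205],159.3); print(get_state()['force'])
c,im=snap("wrist","w6")
for q in rects(red(im),100,9000): print(np.round(q[0],1),q[1],q[2],ray(c,q[0],.028).round(4))
```

```text
tool shift mm [ 2.   1.3 26.6] turn -0.1 | after turn [ 2.   1.3 26.6]
[ 0.01562367 -0.03979229  0.56839903]
[318.9 272.2] (45.33333969116211, 43.77518844604492) 88.31531524658203 [ 0.6395 -0.107   0.028 ]
[489.6  10.8] (52.14204025268555, 56.263336181640625) 31.263729095458984 [0.5523 0.0056 0.028 ]
[279.2  35.8] (59.73577880859375, 54.9380989074707) 41.18592834472656 [ 0.5289 -0.0842  0.028 ]
```

Request:
servo_tool:
  commands:
    - [0.002,0.001,0.016,0,50]
    - [0,0,0.01,0,50]
    - [0,0,0,0,50]
    - [0,0,0,0,15]
    - [0,0,0,0,15]
    - [0,0,0,0,15]
    - [0,0,0,0,15]
    - [0,0,-0.03,0,15]
    - [0,0,-0.05,0,15]
    - [0,0,-0.05,0,15]
    - [0,0,0,0,15]
  newtons: 20

```text
time_s: 18.45
tcp_pos: [0.6398, -0.1079, 0.3442]
tcp_rot: [0.181, 0.984, 0.0, 0.004]
force: [0.6, 0.3, -0.1]
finger_gap: 0.258
grasp_force: 20.0
```

Run:
```python
from h import *
go(box(-6,-35,40),174); print(get_state()['finger_gap']*92)
```

```text
tool shift mm [251.7 381.5 113. ] turn -14.8 | after turn [145.8 433.2 113. ]
23.770221105586984
```

Request:
servo_tool:
  commands:
    - [0,0,0,-7.4,15]
    - [0,0,0,-7.4,15]
    - [0.0182,0.056,0,0,15]
    - [0.0182,0.056,0,0,15]
    - [0.0182,0.056,0,0,15]
    - [0.0182,0.056,0,0,15]
    - [0.0182,0.056,0,0,15]
    - [0.0182,0.056,0,0,15]
    - [0.0182,0.056,0,0,15]
    - [0.0182,0.056,0,0,15]
    - [0,0,0,0,15]
    - [0,0,0,0,15]

```text
time_s: 19.95
tcp_pos: [0.5405, 0.3528, 0.3381]
tcp_rot: [0.052, 0.999, -0.001, -0.001]
force: [0.2, -0.1, 0.3]
finger_gap: 0.259
grasp_force: 20.0
```

Run:
```python
from h import *
go(box(-6,-20,27),174); s=get_state();print(s['finger_gap']*92,s['grasp_force'])
```

```text
tool shift mm [ -4.1   1.1 121.1] turn -0.0 | after turn [ -4.1   1.1 121.1]
23.867015258344875 19.997284412384033
```

Request:
servo_tool:
  commands:
    - [-0.004,0.001,0.04,0,15]
    - [0,0,0.05,0,15]
    - [0,0,0.03,0,15]
    - [0,0,0,0,15]
    - [0,0,0,0,38]
    - [0,0,0,0,38]
    - [0,0,0,0,38]
    - [0,0,-0.05,0,38]
    - [0,0,-0.05,0,38]
    - [0,0,-0.05,0,38]

```text
time_s: 21.2
tcp_pos: [0.5445, 0.3539, 0.3718]
tcp_rot: [0.052, 0.999, 0.0, 0.0]
force: [-0.6, -0.3, 0.2]
finger_gap: 0.38
grasp_force: 0.0
```

Run:
```python
from h import *
go([.552,.0065,.15],130)
c,im=snap("top"); 
for q in rects(red(im)[140:310,100:500],20,400): print(np.round(q[0],1)+[100,140],ray(c,np.add(q[0],[100,140]),.028).round(4))
```

```text
tool shift mm [ -43.6 -344.9   31.5] turn 44.0 | after turn [-271.  -217.8   31.5]
[366.9 254.8] [ 0.5276 -0.0818  0.028 ]
[325.5 244.5] [0.5502 0.0103 0.028 ]
[493.5 146. ] [ 0.7767 -0.3697  0.028 ]
```

Request:
servo_tool:
  commands:
    - [-0.0073,-0.0575,0,0,50]
    - [-0.0073,-0.0575,0,0,50]
    - [-0.0073,-0.0575,0,0,50]
    - [-0.0073,-0.0575,0,0,50]
    - [-0.0073,-0.0575,0,0,50]
    - [-0.0073,-0.0575,0,0,50]
    - [0,0,0.01,8.8,50]
    - [0,0,0.02,8.8,50]
    - [0,0,0.02,8.8,50]
    - [0,0,0.02,8.8,50]
    - [0,0,0.02,8.8,50]
    - [0,0,0.02,0,50]

```text
time_s: 22.75
tcp_pos: [0.5523, 0.0065, 0.2593]
tcp_rot: [0.423, 0.906, 0.0, 0.001]
force: [-1.3, 0.6, -0.0]
finger_gap: 0.505
grasp_force: 0.0
```

Request:
servo_tool:
  commands:
    - [0,0,0.02,0,50]
    - [0,0,0,0,50]

```text
time_s: 23.0
tcp_pos: [0.5517, 0.0064, 0.2386]
tcp_rot: [0.423, 0.906, -0.001, -0.001]
force: [-1.2, 0.1, -0.5]
finger_gap: 0.503
grasp_force: 0.0
```

Run:
```python
from h import *
c,im=snap("wrist","w7")
for q in rects(red(im),100,9000): 
    b=cv2.boxPoints(q); w=[ray(c,p,.028)[:2] for p in b]; e=w[1]-w[0]; print(np.round(q[0]),"mod90",np.degrees(np.arctan2(e[1],e[0]))%90,ray(c,q[0],.028).round(4))
go([.552,.0065,.0205],130)
```

```text
[402. 252.] mod90 42.45558228020886 [0.5773 0.0449 0.028 ]
tool shift mm [ 0.2  0.1 29. ] turn -0.0 | after turn [ 0.2  0.1 29. ]
```

Run:
```python
from h import *
c,im=snap("top"); 
for q in rects(red(im)[140:310,100:450],20,400): print(np.round(q[0],1)+[100,140],ray(c,np.add(q[0],[100,140]),.028).round(4))
c,im=snap("wrist")
for q in rects(red(im),100,9000): print(np.round(q[0]),q[1],ray(c,q[0],.028).round(4),ray(c,q[0],.010).round(4))
C=np.array([.5946,-.0526]); print((np.array([.577,.0449])-C)@rot(-14.4)*1e3)
s=get_state();print(s['force'])
```

```text
[152.2 257.9] [0.5185 0.3953 0.028 ]
[367.8 254.2] [ 0.5289 -0.0839  0.028 ]
[172. 245.] [0.5475 0.3523 0.028 ]
[400. 250.] (46.0, 46.0) [0.5774 0.0448 0.028 ] [0.5841 0.0432 0.01  ]
[-41.29432763  90.0599162 ]
[-0.6175805   0.33624012  0.23608597]
```

Run:
```python
from h import *
c,im=snap("wrist")
for q in rects(red(im),100,9000):
    w=[ray(c,p,.028)[:2] for p in cv2.boxPoints(q)]; e=w[1]-w[0]; print(q,np.degrees(np.arctan2(e[1],e[0]))%90,ray(c,q[0],.028))
go([.5774,.0448,.045],130)
```

```text
((399.4999694824219, 249.0), (46.99999237060547, 45.99999237060547), -0.0) 42.34393633704258 [0.57722304 0.0450163  0.028     ]
tool shift mm [13.8 43.5  5.5] turn -0.0 | after turn [13.8 43.5  5.5]
```

Request:
servo_tool:
  commands:
    - [0.014,0.0435,0,0,50]
    - [0,0,0,0,50]
    - [0,0,0,0,50]

```text
time_s: 23.58
tcp_pos: [0.5764, 0.0448, 0.2399]
tcp_rot: [0.423, 0.906, 0.0, 0.0]
force: [0.4, 0.3, -0.5]
finger_gap: 0.502
grasp_force: 0.0
```

Run:
```python
from h import *
c,im=snap("wrist")
for q in rects(red(im),100,9000):
    P=ray(c,q[0],.028); print(q,P)
    go([P[0],P[1],.0205],130)
```

```text
((318.9999694824219, 274.5), (43.99999237060547, 44.99999237060547), -0.0) [0.57774776 0.0458712  0.028     ]
tool shift mm [ 0.4  2.3 29.3] turn -0.1 | after turn [ 0.4  2.3 29.3]
```

Request:
servo_tool:
  commands:
    - [0,0.001,0.019,0,50]
    - [0,0,0.01,0,50]
    - [0,0,0,0,50]
    - [0,0,0,0,15]
    - [0,0,0,0,15]
    - [0,0,0,0,15]
    - [0,0,0,0,15]
    - [0,0,-0.03,0,15]
    - [0,0,-0.05,0,15]
    - [0,0,-0.05,0,15]
    - [0,0,0,0,15]

```text
time_s: 25.0
tcp_pos: [0.5785, 0.0455, 0.3446]
tcp_rot: [0.423, 0.906, 0.003, 0.003]
force: [-0.1, -0.1, -0.7]
finger_gap: 0.256
grasp_force: 20.0
```

Run:
```python
from h import *
go(box(-8,15,27),174); print(get_state()['finger_gap']*92)
```

```text
tool shift mm [284.5 192.7 127.9] turn -44.0 | after turn [ 70.7 336.2 127.9]
23.526430539200323
```

Request:
servo_tool:
  commands:
    - [0,0,0,-8.8,15]
    - [0,0,0,-8.8,15]
    - [0,0,0,-8.8,15]
    - [0,0,0,-8.8,15]
    - [0,0,0,-8.8,15]
    - [0.0118,0.056,0,0,15]
    - [0.0118,0.056,0,0,15]
    - [0.0118,0.056,0,0,15]
    - [0.0118,0.056,0,0,15]
    - [0.0118,0.056,0,0,15]
    - [0.0118,0.056,0,0,15]
    - [0,0,0,0,15]

```text
time_s: 26.5
tcp_pos: [0.5389, 0.393, 0.3384]
tcp_rot: [0.048, 0.999, 0.001, -0.002]
force: [-0.9, -1.0, 0.1]
finger_gap: 0.26
grasp_force: 20.0
```

Request:
servo_tool:
  commands:
    - [0,0,0.04,0,15]
    - [0,0,0.05,0,15]
    - [0,0,0.037,0,15]
    - [0,0,0,0,15]
    - [0,0,0,0,38]
    - [0,0,0,0,38]
    - [0,0,0,0,38]
    - [0,0,-0.05,0,38]
    - [0,0,-0.05,0,38]
    - [0,0,-0.05,0,38]

```text
time_s: 27.75
tcp_pos: [0.5418, 0.387, 0.3657]
tcp_rot: [0.052, 0.999, 0.0, 0.0]
force: [1.2, 0.6, -0.6]
finger_gap: 0.38
grasp_force: 0.0
```

Run:
```python
from h import *
print((tip()[0]-BC)@BU, (tip()[0]-BC)@BV,get_state()['force'])
c,im=snap("top"); 
for q in rects(red(im)[140:310,100:450],20,400): print(np.round(q[0],1)+[100,140],ray(c,np.add(q[0],[100,140]),.028).round(4))
go([.5287,-.0840,.06],119)
```

```text
-0.011848191071719673 0.013837275113844015 [ 1.15946356  0.58153719 -0.5996766 ]
[144.9 257.5] [0.5193 0.4116 0.028 ]
[367.  254.7] [ 0.5278 -0.082   0.028 ]
[172.9 244.5] [0.5486 0.3504 0.028 ]
tool shift mm [ -32.1 -473.6  119.7] turn 55.0 | after turn [-406.3 -245.5  119.7]
```

Request:
servo_tool:
  commands:
    - [-0.004,-0.0592,0,0,50]
    - [-0.004,-0.0592,0,0,50]
    - [-0.004,-0.0592,0,0,50]
    - [-0.004,-0.0592,0,0,50]
    - [-0.004,-0.0592,0,0,50]
    - [-0.004,-0.0592,0,0,50]
    - [-0.004,-0.0592,0,0,50]
    - [-0.004,-0.0592,0,0,50]
    - [0,0,0.02,-8.75,50]
    - [0,0,0.03,-8.75,50]
    - [0,0,0.03,-8.75,50]
    - [0,0,0.03,-8.75,50]

```text
time_s: 29.3
tcp_pos: [0.5243, -0.0872, 0.2531]
tcp_rot: [-0.253, 0.968, -0.0, 0.001]
force: [-0.3, -0.5, 0.1]
finger_gap: 0.498
grasp_force: 0.0
```

Request:
servo_tool:
  commands:
    - [0,0,0.01,0,50]
    - [0,0,0.01,0,50]
    - [0,0,0,0,50]

```text
time_s: 29.68
tcp_pos: [0.5243, -0.0871, 0.2335]
tcp_rot: [-0.25, 0.968, -0.0, 0.0]
force: [-0.5, 0.6, 0.3]
finger_gap: 0.499
grasp_force: 0.0
```

Run:
```python
from h import *
c,im=snap("wrist"); print(tip()[0],yaw(tip()[1]),get_state()['joints'].round(2))
for q in rects(red(im),100,9000):
    P=ray(c,q[0],.028); w=[ray(c,p,.028)[:2] for p in cv2.boxPoints(q)]; e=w[1]-w[0]; print(q,P,np.degrees(np.arctan2(e[1],e[0]))%90)
    go([P[0],P[1],.0205],209)
```

```text
[ 0.52471443 -0.08721064  0.04396193] -151.06743465131783 [-0.01  0.52  0.13  2.02 -0.11  0.62  2.28]
((318.9999694824219, 284.4999694824219), (43.99999237060547, 44.99999237060547), 0.0) [ 0.52644713 -0.08524026  0.028     ] 28.208909957081886
tool shift mm [-2.5  0.9 23.5] turn -0.1 | after turn [-2.5  0.9 23.5]
```

Request:
servo_tool:
  commands:
    - [-0.002,0.001,0.013,0,50]
    - [0,0,0.01,0,50]
    - [0,0,0,0,50]
    - [0,0,0,0,15]
    - [0,0,0,0,15]
    - [0,0,0,0,15]
    - [0,0,0,0,15]
    - [0,0,-0.03,0,15]
    - [0,0,-0.05,0,15]
    - [0,0,-0.05,0,15]
    - [0,0,0,0,15]

```text
time_s: 31.1
tcp_pos: [0.5267, -0.0856, 0.3443]
tcp_rot: [-0.25, 0.968, -0.001, 0.004]
force: [0.5, -0.3, -0.5]
finger_gap: 0.259
grasp_force: 20.0
```

Run:
```python
from h import *
go(box(-8,-2,32),174); print(get_state()['finger_gap']*92)
```

```text
tool shift mm [-234.3  392.3  122.3] turn 35.0 | after turn [ 33.  455.7 122.3]
23.805085113800207
```

Request:
servo_tool:
  commands:
    - [0,0,0,8.75,15]
    - [0,0,0,8.75,15]
    - [0,0,0,8.75,15]
    - [0,0,0,8.75,15]
    - [0.0041,0.057,0,0,15]
    - [0.0041,0.057,0,0,15]
    - [0.0041,0.057,0,0,15]
    - [0.0041,0.057,0,0,15]
    - [0.0041,0.057,0,0,15]
    - [0.0041,0.057,0,0,15]
    - [0.0041,0.057,0,0,15]
    - [0.0041,0.057,0,0,15]

```text
time_s: 32.6
tcp_pos: [0.5402, 0.3732, 0.3389]
tcp_rot: [0.052, 0.999, -0.001, -0.001]
force: [0.4, 0.0, 0.5]
finger_gap: 0.258
grasp_force: 20.0
```

Request:
servo_tool:
  commands:
    - [0,0,0.03,0,15]
    - [0,0,0.05,0,15]
    - [0,0,0.037,0,15]
    - [0,0,0,0,15]
    - [0,0,0,0,38]
    - [0,0,0,0,38]
    - [0,0,0,0,38]
    - [0,0,-0.05,0,38]
    - [0,0,-0.05,0,38]
    - [0,0,-0.05,0,38]

```text
time_s: 33.85
tcp_pos: [0.5405, 0.3714, 0.3759]
tcp_rot: [0.052, 0.999, 0.0, 0.0]
force: [0.0, 0.7, 0.2]
finger_gap: 0.381
grasp_force: 0.0
```

Run:
```python
from h import *
import json
print((tip()[0]-BC)@BU, (tip()[0]-BC)@BV,get_state()['force'],tip()[0])
c,im=snap("top","t2"); 
for q in rects(red(im)[140:310,100:450],20,400): print(np.round(q[0],1)+[100,140],ray(c,np.add(q[0],[100,140]),.028).round(4))
w5=json.load(open("w5.json"));
# rest/scriber from w5: handle ends (top face z=.08)
for uv in((0,140),(10,132),(66,240),(76,232),(85,255)): print(uv,ray(w5,uv,.08).round(4))
go([.52,-.30,.25],166)
```

```text
-0.011476196355094495 -0.0016897572645937363 [0.04814226 0.69038944 0.15068631] [0.54071028 0.37160828 0.18592208]
[176.3 244.5] [0.5487 0.3427 0.028 ]
(0, 140) [ 0.4744 -0.3075  0.08  ]
(10, 132) [ 0.4703 -0.2957  0.08  ]
(66, 240) [ 0.575  -0.2878  0.08  ]
(76, 232) [ 0.57   -0.2754  0.08  ]
(85, 255) [ 0.5935 -0.2761  0.08  ]
tool shift mm [ -47.3 -672.1  -62. ] turn 8.0 | after turn [-140.1 -659.   -62. ]
```

Run:
```python
from h import *
go([.52,-.292,.23],193)
```

```text
tool shift mm [ -46.3 -664.3  -41.9] turn -19.0 | after turn [ 172.8 -643.1  -41.9]
```

Request:
servo_tool:
  commands:
    - [-0.0042,-0.0604,-0.004,0,60]
    - [-0.0042,-0.0604,-0.004,0,60]
    - [-0.0042,-0.0604,-0.004,0,60]
    - [-0.0042,-0.0604,-0.004,0,60]
    - [-0.0042,-0.0604,-0.004,0,60]
    - [-0.0042,-0.0604,-0.004,0,60]
    - [-0.0042,-0.0604,-0.004,0,60]
    - [-0.0042,-0.0604,-0.004,0,60]
    - [-0.0042,-0.0604,-0.004,0,60]
    - [-0.0042,-0.0604,-0.006,0,60]
    - [-0.0042,-0.0604,0,0,60]
    - [0,0,0,-9.5,60]

```text
time_s: 35.4
tcp_pos: [0.515, -0.2995, 0.4162]
tcp_rot: [-0.028, 1.0, -0.002, 0.0]
force: [-0.3, 1.1, 0.0]
finger_gap: 0.6
grasp_force: 0.0
```

Request:
servo_tool:
  commands:
    - [0,0,0,-9.5,60]
    - [0,0,0,0,60]
    - [0,0,0,0,60]

```text
time_s: 35.78
tcp_pos: [0.5169, -0.2939, 0.4158]
tcp_rot: [-0.112, 0.994, -0.0, 0.0]
force: [1.4, -0.5, 0.9]
finger_gap: 0.602
grasp_force: 0.0
```

Run:
```python
from h import *
import json
c,im=snap("wrist","w8"); json.dump({k:np.array(v).tolist() for k,v in c.items()},open("w8.json","w"))
print(tip()[0],yaw(tip()[1]))
h=cv2.cvtColor(im,cv2.COLOR_BGR2HSV); print(h[200:330:15,310])
```

```text
[ 0.51707776 -0.29386998  0.22566951] -167.1232546348019
[[ 18 115 226]
 [ 18 116 226]
 [ 18 116 227]
 [ 18 116 225]
 [ 18 114 226]
 [ 18 117 225]
 [ 15 140 153]
 [ 14 136 137]
 [ 14 134 162]]
```

View pics/w8.png

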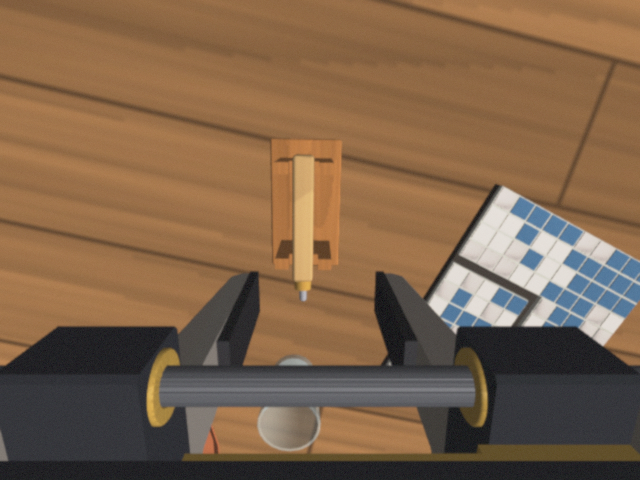

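Run:
```python
from h import *
import json
c=json.load(open("w8.json")); im=cv2.imread("pics/w8.png"); h=cv2.cvtColor(im,cv2.COLOR_BGR2HSV)
m=(h[...,2]>195)&(h[...,1]>80); m[:,:270]=0;m[:,340:]=0; m[330:]=0
cs,_=cv2.findContours(m.astype(np.uint8),cv2.RETR_EXTERNAL,cv2.CHAIN_APPROX_NONE); k=max(cs,key=cv2.contourArea); q=cv2.minAreaRect(k); print(q)
P=[ray(c,p,.08)[:2] for p in cv2.boxPoints(q)]
print([np.linalg.norm(P[i]-P[(i+1)%4]) for i in range(4)], ray(c,q[0],.08))
# midline fit
rows=[(v,np.nonzero(m[v])[0]) for v in range(165,275,5)]; mid=[ray(c,(u.mean(),v),.08) for v,u in rows]; mid=np.array(mid)
f=np.polyfit(mid[:,0],mid[:,1],1); print("heading",np.degrees(np.arctan(f[0])),"y at .52",np.polyval(f,.52))
ends=[ray(c,(303,k[:,0,1].min()-.5),.08),ray(c,(303,k[:,0,1].max()+.5),.08)];print(ends)
```

```text
((304.0, 223.5), (133.0, 18.0), 90.0)
[np.float64(0.01448883722573992), np.float64(0.11519096005265103), np.float64(0.015893663966697853), np.float64(0.11520369334151886)] [ 0.52051253 -0.30446713  0.08      ]
heading 11.195920098847308 y at .52 -0.3032272952251484
[array([ 0.46665427, -0.3171351 ,  0.08      ]), array([ 0.58002824, -0.29228327,  0.08      ])]
```

Run:
```python
from h import *
go([.5215,-.3032,.10],191.3)
```

```text
tool shift mm [ -2.2 -10.1 125.7] turn 1.6 | after turn [ -2.4 -10.  125.7]
```

Request:
servo_tool:
  commands:
    - [0,0,0,1.6,60]
    - [-0.0024,-0.01,0.04,0,60]
    - [0,0,0.05,0,60]
    - [0,0,0.035,0,60]
    - [0,0,0,0,60]
    - [0,0,0,0,60]
  newtons: 30

```text
time_s: 36.58
tcp_pos: [0.5219, -0.3037, 0.2918]
tcp_rot: [-0.099, 0.995, -0.001, 0.001]
force: [0.5, 1.2, 1.2]
finger_gap: 0.601
grasp_force: 0.0
```

Run:
```python
from h import *
c,im=snap("wrist","w9"); go([.5215,-.3032,.052],191.3)
h=cv2.cvtColor(im,cv2.COLOR_BGR2HSV); m=(h[...,2]>195)&(h[...,1]>80); m[:,:250]=0;m[:,380:]=0; m[330:]=0
mid=[]
for v in range(20,320,15):
    u=np.nonzero(m[v])[0]
    if len(u)>10: print(v,u.min(),u.max(),ray(c,(u.mean(),v),.08).round(4))
p,r=tip(); print(r.inv().apply(np.array([.5215,-.3032,.08])-p))
```

```text
tool shift mm [ 1.   1.1 50.3] turn 0.1 | after turn [ 1.   1.1 50.3]
140 313 366 [ 0.4531 -0.3107  0.08  ]
170 301 365 [ 0.4684 -0.3142  0.08  ]
185 293 365 [ 0.4754 -0.3117  0.08  ]
200 301 365 [ 0.4822 -0.3077  0.08  ]
215 302 364 [ 0.49   -0.3073  0.08  ]
230 302 364 [ 0.4978 -0.3061  0.08  ]
245 302 364 [ 0.5058 -0.3056  0.08  ]
260 302 363 [ 0.5138 -0.304   0.08  ]
275 302 363 [ 0.522  -0.3023  0.08  ]
290 303 363 [ 0.5303 -0.3003  0.08  ]
305 303 362 [ 0.539  -0.2993  0.08  ]
[0.00091695 0.0010372  0.02226141]
```

Request:
servo_tool:
  commands:
    - [0,0,0.03,0,60]
    - [0,0,0.019,0,60]
    - [0,0,0,0,60]
    - [0,0,0,0,60]
    - [0,0,0,0,10]
    - [0,0,0,0,10]
    - [0,0,0,0,10]
    - [0,0,0,0,10]
    - [0,0,0,0,10]
    - [0,0,0,0,10]
    - [0,0,0,0,10]
  newtons: 30

```text
time_s: 38.0
tcp_pos: [0.5214, -0.3034, 0.2415]
tcp_rot: [-0.099, 0.995, -0.0, 0.0]
force: [-0.0, -0.1, 2.1]
finger_gap: 0.194
grasp_force: 30.0
```

Run:
```python
from h import *
s=get_state();print(s['finger_gap']*92,s['grasp_force'],s['force'],s['moment'],tip()[0],yaw(tip()[1]),s['tcp_rot'])
```

```text
17.831112211986905 30.000420212745667 [-0.02470143 -0.09431216  2.12138449] [0.01090928 0.04745182 0.03548422] [ 0.52144527 -0.30345089  0.05153909] -168.61469252357668 [-9.91921524e-02  9.95068284e-01 -8.35544244e-05  1.40751883e-04]
```

Request:
servo_tool:
  commands:
    - [0,0,-0.005,0,10]
    - [0,0,-0.01,0,10]
    - [0,0,-0.02,0,10]
    - [0,0,-0.03,0,10]
    - [0,0,-0.035,0,10]
    - [0,0,0,0,10]
    - [0,0,0,0,10]

```text
time_s: 38.88
tcp_pos: [0.5211, -0.3031, 0.3416]
tcp_rot: [-0.099, 0.995, 0.0, 0.0]
force: [-0.1, 0.4, -1.0]
finger_gap: 0.192
grasp_force: 30.0
```

Run:
```python
from h import *
s=get_state();print(s['finger_gap']*92,s['force'],s['moment'])
go([.5758,.0069,.15],165.6)
```

```text
17.699226618299598 [-0.13622121  0.38854636 -1.02929885] [0.06190369 0.02032435 0.05143817]
tool shift mm [-114.8  293.     1.7] turn 25.8 | after turn [ 24.1 313.8   1.7]
```

Request:
servo_tool:
  commands:
    - [-0.0191,0.0488,0,0,10]
    - [-0.0191,0.0488,0,0,10]
    - [-0.0191,0.0488,0,0,10]
    - [-0.0191,0.0488,0,0,10]
    - [-0.0191,0.0488,0,0,10]
    - [-0.0191,0.0488,0,0,10]
    - [0,0,0,8.6,10]
    - [0,0,0,8.6,10]
    - [0,0,0,8.6,10]
    - [0,0,0.04,0,10]
    - [0,0,0.035,0,10]
    - [0,0,0,0,10]

```text
time_s: 40.38
tcp_pos: [0.5742, 0.0064, 0.2631]
tcp_rot: [0.125, 0.992, -0.001, -0.004]
force: [-0.2, 0.2, -1.3]
finger_gap: 0.195
grasp_force: 30.0
```

Request:
servo_tool:
  commands:
    - [0,0,0,0,10]
    - [0,0,0,0,10]

```text
time_s: 40.62
tcp_pos: [0.5764, 0.0062, 0.2678]
tcp_rot: [0.126, 0.992, 0.0, 0.001]
force: [0.7, 0.4, -0.6]
finger_gap: 0.191
grasp_force: 30.0
```

Run:
```python
from h import *
s=get_state();print(s['finger_gap']*92,s['force']); go([.5758,.0069,.0665],165.6)
p,r=tip(); t=p+np.array([*(rot(-14.4)@[.078,0]),-.0365]); print("pred tip",t)
C=np.array([.5946,-.0526])
a,ia=snap("side","s6"); b,ib=snap("top","t6")
print("tip px",proj(a,t),proj(b,t)); pts=[(45,60),(45,0),(-35,0),(-35,-100)]
for q in pts:
    P=[*(C+rot(-14.4)@np.array(q)/1e3),.018]; print(q,proj(a,P).round(1),proj(b,P).round(1))
x=cv2.resize(ia[215:325,260:425],None,fx=4.8,fy=4.8,interpolation=cv2.INTER_CUBIC);print(x.shape);cv2.imwrite("pics/s6z.png",x)
```

```text
17.527348766662882 [ 0.74362964  0.41145959 -0.58885093]
tool shift mm [ 1.2  0.3 11.3] turn -0.0 | after turn [ 1.2  0.3 11.3]
pred tip [ 0.6524299  -0.01311199  0.04127943]
tip px [360.02418168 240.68848054] [336.25648994 198.20556624]
(45, 60) [358.  246.7] [332.7 199.8]
(45, 0) [364.  270.3] [358.4 206.5]
(-35, 0) [320.1 274.4] [349.6 240.5]
(-35, -100) [328.  319.2] [392.9 251.7]
(528, 792, 3)
```

View pics/s6z.png

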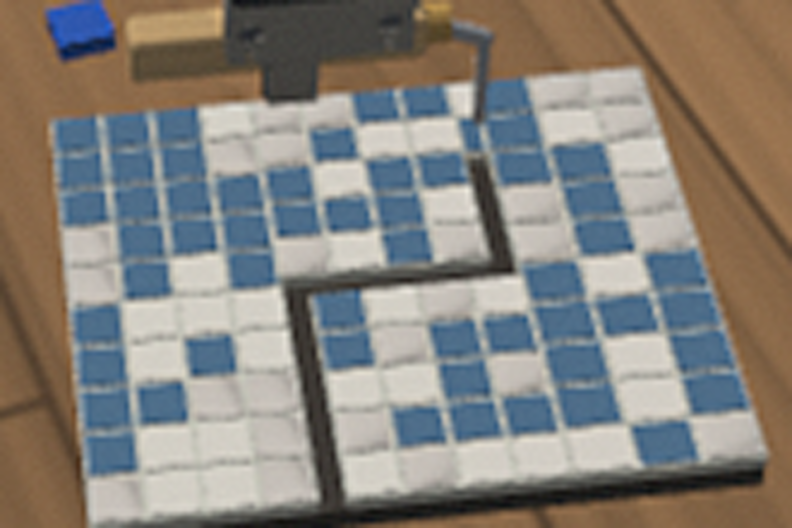

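Run:
```python
from h import *
a=calibration("side"); im=cv2.imread("pics/s6.png"); V=cv2.cvtColor(im,cv2.COLOR_BGR2HSV)[...,2].astype(float)
C=np.array([.5946,-.0526]); 
def pp(q): return proj(a,[*(C+rot(-14.4)@np.array(q)/1e3),.018])
P1,P2=pp((45,60)),pp((45,0));P3,P4=pp((-35,0)),pp((-35,-100))
for A,B,rows in((P1,P2,range(250,267,2)),(P3,P4,range(282,318,4))):
    for v in rows:
        u=A[0]+(v-A[1])/(B[1]-A[1])*(B[0]-A[0]); s=slice(int(u)-7,int(u)+9); w=np.clip(150-V[v,s],0,100); w[w<30]=0
        print(v,round(u,1),round((w*np.arange(s.start,s.stop)).sum()/w.sum(),1),(w>0).sum(),V[v,s].astype(int))
# tip
print(V[228:246,352:368].astype(int))
```

```text
250 358.8 359.4 4 [136 137 138 136 141 163 122  57  59  55  74 152 141 133 136 136]
252 359.3 359.1 7 [132 126 119 118 129 123  86  57  58  53 112 149 146 130 126 123]
254 359.8 360.4 4 [187 206 216 215 221 224 154  55  55  58  70 148 174 177 197 208]
256 360.3 360.9 5 [211 210 212 213 219 176  87  50  59  54  97 173 206 204 199 202]
258 360.8 361.5 4 [213 212 213 210 216 222 154  54  59  58  63 139 189 204 203 201]
260 361.3 362.0 5 [196 192 186 195 193 151  88  55  59  50  95 169 193 179 166 169]
262 361.9 362.4 4 [198 198 201 198 197 208 145  56  57  57  71 141 191 203 201 201]
264 362.4 363.1 5 [196 198 197 196 198 170 102  53  57  53  81 168 207 204 199 200]
266 362.9 363.4 4 [195 190 188 183 182 196 139  55  59  60  68 134 181 201 204 200]
282 321.4 322.1 5 [196 200 197 197 197 159  89  58  62  59  59 157 150 134 133 129]
286 322.1 323.0 5 [211 209 210 212 222 166  76  56  62  61  78 131 146 137 137 134]
290 322.8 323.8 5 [213 215 214 214 212 209 146  55  60  65  57  91 146 150 137 136]
294 323.6 324.5 4 [196 192 186 174 176 187 129  51  61  59  51 130 191 212 216 211]
298 324.
[... 918 characters left out ...]
 120 141 138 138 135 136 138]
 [132 162 204 213 215 222 166  86  73 122 141 141 138 137 136 138]
 [133 155 183 210 218 228 165  75  81 119 134 125 122 128 133 128]
 [129 143 178 203 208 215 149  61  83 114 134 128 123 131 138 123]
 [164 175 181 168 154 160 114  64  85 118 151 158 157 153 147 145]
 [218 222 215 162 135 135 111  86 108 132 135 135 135 138 136 136]
 [213 216 211 164 137 137 131 127 157 150 134 134 136 137 137 138]
 [210 212 210 177 145 132 137 143 170 149 132 137 136 136 138 136]
 [211 214 213 194 147 134 135 132 174 161 134 135 135 138 137 136]
 [214 213 219 215 157 135 135 134 159 167 145 135 137 140 138 134]
 [203 209 208 202 162 133 128 121 150 166 137 130 135 127 136 130]]
```

Request:
servo_tool:
  commands:
    - [-0.001,0,0.01,0,10]
    - [0,0,0.008,0,10]
    - [0,0,0,0,10]
    - [0,0,0.002,0,10]
    - [0,0,0.001,0,10]
    - [0,0,0.001,0,10]
    - [0,0,0.001,0,10]
    - [0,0,0,0,10]

```text
time_s: 41.72
tcp_pos: [0.5768, 0.0061, 0.2434]
tcp_rot: [0.125, 0.992, 0.0, -0.0]
force: [0.1, -0.5, -0.2]
finger_gap: 0.194
grasp_force: 30.0
```

```bash
cat >> h.py <<'E'
def st():
    s=get_state();p,r=tip(); t=p+r.apply([-.0758,0,.0365]); C=np.array([.5946,-.0526]); q=((t[:2]-C)@rot(-14.4)*1e3)
    print("F tool",r.inv().apply(s['force']).round(2),"tip panel",q.round(1),"z",(t[2]*1e3).round(1),"yaw",round(yaw(r),2),"gap",round(s['finger_gap']*92,1),"t",s['time_s'])
E
python3 -c "from h import *;st()"
```

```text
F tool [-0.25 -0.5   0.19] tip panel [44.  52.4] z 16.9 yaw 165.59 gap 17.8 t 41.725
```

Request:
servo_tool:
  commands:
    - [-0.0005,0,0,0,10]
    - [0,0,0.001,0,10]
    - [0,0,0.001,0,10]
    - [0,0,0.001,0,10]
    - [0,0,0,0,10]

```text
time_s: 42.35
tcp_pos: [0.5773, 0.0059, 0.2403]
tcp_rot: [0.125, 0.992, -0.0, -0.0]
force: [0.0, 0.2, -1.0]
finger_gap: 0.194
grasp_force: 30.0
```

```bash
python3 -c "from h import *;st()"
```

```text
F tool [0.01 0.2  1.03] tip panel [44.4 52.4] z 13.7 yaw 165.59 gap 17.9 t 42.35
```

Request:
servo_tool:
  commands:
    - [-0.001,0,0.001,0,10]
    - [-0.001,0,0,0,10]
    - [-0.0005,0,0,0,10]
    - [0,0,0,0,10]

```text
time_s: 42.85
tcp_pos: [0.5798, 0.0053, 0.2394]
tcp_rot: [0.125, 0.992, 0.0, 0.0]
force: [-0.3, -0.8, -0.7]
finger_gap: 0.186
grasp_force: 30.0
```

Request:
servo_tool:
  commands:
    - [0.0015,0,0,0,10]
    - [0.0015,0,0,0,10]
    - [0.0015,0,0,0,10]
    - [0,0,0,0,10]

```text
time_s: 43.35
tcp_pos: [0.5757, 0.0063, 0.2396]
tcp_rot: [0.125, 0.992, -0.0, 0.001]
force: [2.2, -1.3, -0.3]
finger_gap: 0.194
grasp_force: 30.0
```

```bash
python3 -c "from h import *;st()"
```

```text
F tool [-2.49 -0.74  0.27] tip panel [43.2 52.4] z 13.2 yaw 165.58 gap 17.9 t 43.35
```

Request:
servo_tool:
  commands:
    - [-0.0028,0,0,0,10]
    - [0,0.002,0,0,10]
    - [0,0.002,0,0,10]
    - [0,0.001,0,0,10]
    - [0,0.001,0,0,10]
    - [0,0,0,0,10]

```text
time_s: 44.1
tcp_pos: [0.5794, 0.0112, 0.2393]
tcp_rot: [0.126, 0.992, -0.0, -0.0]
force: [-0.8, -1.6, 0.3]
finger_gap: 0.198
grasp_force: 30.0
```

```bash
python3 -c "from h import *;st()"
```

```text
F tool [ 0.38 -1.75 -0.27] tip panel [45.1 57.8] z 12.8 yaw 165.56 gap 18.3 t 44.1
```

Request:
servo_tool:
  commands:
    - [0,-0.0025,0,0,10]
    - [0,-0.0025,0,0,10]
    - [0,-0.0025,0,0,10]
    - [0,-0.0025,0,0,10]
    - [0,-0.0025,0,0,10]
    - [0,-0.0025,0,0,10]
    - [0,-0.0025,0,0,10]
    - [0,-0.0025,0,0,10]
    - [0,-0.0025,0,0,10]
    - [0,-0.0025,0,0,10]
    - [0,-0.0025,0,0,10]
    - [0,-0.0025,0,0,10]

```text
time_s: 45.6
tcp_pos: [0.5721, -0.0177, 0.2394]
tcp_rot: [0.125, 0.992, 0.0, 0.0]
force: [-0.6, -0.3, -0.4]
finger_gap: 0.19
grasp_force: 30.0
```

```bash
python3 -c "from h import *;st()"
```

```text
F tool [ 0.51 -0.39  0.38] tip panel [45.3 28.2] z 12.9 yaw 165.59 gap 17.5 t 45.6
```

Request:
servo_tool:
  commands:
    - [0,-0.0024,0,0,10]
    - [0,-0.0024,0,0,10]
    - [0,-0.0024,0,0,10]
    - [0,-0.0024,0,0,10]
    - [0,-0.0024,0,0,10]
    - [0,-0.0024,0,0,10]
    - [0,-0.0024,0,0,10]
    - [0,-0.0024,0,0,10]
    - [0,-0.0024,0,0,10]
    - [0,-0.0024,0,0,10]
    - [0,-0.0024,0,0,10]
    - [0,-0.0019,0,0,10]

```text
time_s: 47.1
tcp_pos: [0.565, -0.0451, 0.2394]
tcp_rot: [0.125, 0.992, -0.0, 0.0]
force: [-0.5, -0.0, -1.1]
finger_gap: 0.194
grasp_force: 30.0
```

```bash
python3 -c "from h import *;st()"
```

```text
F tool [ 0.43 -0.14  1.15] tip panel [45.3 -0.1] z 12.9 yaw 165.58 gap 17.8 t 47.1
```

Request:
servo_tool:
  commands:
    - [0.0025,0,0,0,10]
    - [0.0025,0,0,0,10]
    - [0.0025,0,0,0,10]
    - [0.0025,0,0,0,10]
    - [0.0025,0,0,0,10]
    - [0.0025,0,0,0,10]
    - [0.0025,0,0,0,10]
    - [0.0025,0,0,0,10]
    - [0.0025,0,0,0,10]
    - [0.0025,0,0,0,10]
    - [0.0025,0,0,0,10]
    - [0.0025,0,0,0,10]

```text
time_s: 48.6
tcp_pos: [0.5358, -0.0374, 0.2394]
tcp_rot: [0.125, 0.992, 0.0, 0.0]
force: [-0.1, -1.0, -0.4]
finger_gap: 0.192
grasp_force: 30.0
```

```bash
python3 -c "from h import *;st()"
```

```text
F tool [-0.2  -0.99  0.41] tip panel [15.1  0.1] z 12.9 yaw 165.59 gap 17.7 t 48.6
```

Request:
servo_tool:
  commands:
    - [0.0025,0,0,0,10]
    - [0.0025,0,0,0,10]
    - [0.0025,0,0,0,10]
    - [0.0025,0,0,0,10]
    - [0.0025,0,0,0,10]
    - [0.0025,0,0,0,10]
    - [0.0025,0,0,0,10]
    - [0.0025,0,0,0,10]
    - [0.0025,0,0,0,10]
    - [0.0025,0,0,0,10]
    - [0.0025,0,0,0,10]
    - [0.0025,0,0,0,10]

```text
time_s: 50.1
tcp_pos: [0.5068, -0.0299, 0.2394]
tcp_rot: [0.125, 0.992, 0.0, 0.0]
force: [-0.6, -0.8, -0.8]
finger_gap: 0.195
grasp_force: 30.0
```

Request:
servo_tool:
  commands:
    - [0.0025,0,0,0,10]
    - [0.0025,0,0,0,10]
    - [0.0025,0,0,0,10]
    - [0.0025,0,0,0,10]
    - [0.0025,0,0,0,10]
    - [0.0025,0,0,0,10]
    - [0.0025,0,0,0,10]
    - [0.0022,0,0,0,10]

```text
time_s: 51.1
tcp_pos: [0.4877, -0.025, 0.2394]
tcp_rot: [0.125, 0.992, 0.0, 0.0]
force: [0.6, 0.6, -0.5]
finger_gap: 0.195
grasp_force: 30.0
```

```bash
python3 -c "from h import *;st()"
```

```text
F tool [-0.47  0.78  0.53] tip panel [-34.6   0.1] z 12.9 yaw 165.59 gap 18.0 t 51.1
```

Request:
servo_tool:
  commands:
    - [0,-0.0025,0,0,10]
    - [0,-0.0025,0,0,10]
    - [0,-0.0025,0,0,10]
    - [0,-0.0025,0,0,10]
    - [0,-0.0025,0,0,10]
    - [0,-0.0025,0,0,10]
    - [0,-0.0025,0,0,10]
    - [0,-0.0025,0,0,10]
    - [0,-0.0025,0,0,10]
    - [0,-0.0025,0,0,10]
    - [0,-0.0025,0,0,10]
    - [0,-0.0025,0,0,10]

```text
time_s: 52.6
tcp_pos: [0.4804, -0.0543, 0.2394]
tcp_rot: [0.125, 0.992, 0.0, 0.0]
force: [-0.9, 0.4, -1.2]
finger_gap: 0.192
grasp_force: 30.0
```

Request:
servo_tool:
  commands:
    - [0,-0.0025,0,0,10]
    - [0,-0.0025,0,0,10]
    - [0,-0.0025,0,0,10]
    - [0,-0.0025,0,0,10]
    - [0,-0.0025,0,0,10]
    - [0,-0.0025,0,0,10]
    - [0,-0.0025,0,0,10]
    - [0,-0.0025,0,0,10]
    - [0,-0.0025,0,0,10]
    - [0,-0.0025,0,0,10]
    - [0,-0.0025,0,0,10]
    - [0,-0.0025,0,0,10]

```text
time_s: 54.1
tcp_pos: [0.4729, -0.0834, 0.2394]
tcp_rot: [0.125, 0.992, -0.0, 0.0]
force: [-0.1, 0.1, -0.7]
finger_gap: 0.189
grasp_force: 30.0
```

```bash
python3 -c "from h import *;st()"
```

```text
F tool [0.15 0.08 0.71] tip panel [-34.4 -60.1] z 12.9 yaw 165.59 gap 17.4 t 54.1
```

Request:
servo_tool:
  commands:
    - [0,-0.0025,0,0,10]
    - [0,-0.0025,0,0,10]
    - [0,-0.0025,0,0,10]
    - [0,-0.0025,0,0,10]
    - [0,-0.0025,0,0,10]
    - [0,-0.0025,0,0,10]
    - [0,-0.0025,0,0,10]
    - [0,-0.0025,0,0,10]
    - [0,-0.0025,0,0,10]
    - [0,-0.0025,0,0,10]
    - [0,-0.0025,0,0,10]
    - [0,-0.0025,0,0,10]

```text
time_s: 55.6
tcp_pos: [0.4654, -0.1124, 0.2394]
tcp_rot: [0.125, 0.992, 0.0, 0.0]
force: [-0.4, 0.1, -0.2]
finger_gap: 0.196
grasp_force: 30.0
```

Request:
servo_tool:
  commands:
    - [0,-0.0025,0,0,10]
    - [0,-0.0025,0,0,10]
    - [0,-0.0025,0,0,10]
    - [0,-0.0025,0,0,10]
    - [0,-0.0025,0,0,10]
    - [0,-0.0025,0,0,10]
    - [0,-0.0025,0,0,10]
    - [0,0,0,0,10]
    - [0,0,-0.03,0,10]
    - [0,0,-0.04,0,10]
    - [0,0,-0.03,0,10]
    - [0,0,0,0,10]

```text
time_s: 57.1
tcp_pos: [0.4618, -0.1293, 0.3413]
tcp_rot: [0.125, 0.992, 0.0, 0.002]
force: [0.4, -1.1, -2.2]
finger_gap: 0.192
grasp_force: 30.0
```

Run:
```python
from h import *
st(); go([.5214,-.3035,.15],191.4)
```

```text
F tool [-0.67 -0.91  2.15] tip panel [ -32.7 -107. ] z 115.2 yaw 165.61 gap 17.6 t 57.1
tool shift mm [-100.1 -154.2    1.7] turn -25.8 | after turn [ -23.1 -182.4    1.7]
```

Request:
servo_tool:
  commands:
    - [0,0,0,-8.6,10]
    - [0,0,0,-8.6,10]
    - [0,0,0,-8.6,10]
    - [-0.0046,-0.0365,0,0,10]
    - [-0.0046,-0.0365,0,0,10]
    - [-0.0046,-0.0365,0,0,10]
    - [-0.0046,-0.0365,0,0,10]
    - [-0.0046,-0.0365,0,0,10]
    - [0,0,0,0,10]
    - [0,0,0,0,10]
    - [0,0,0,0,10]

```text
time_s: 58.48
tcp_pos: [0.5196, -0.3022, 0.3388]
tcp_rot: [-0.1, 0.995, 0.001, -0.0]
force: [0.2, -0.3, -0.3]
finger_gap: 0.196
grasp_force: 30.0
```

Run:
```python
from h import *
st(); go([.5214,-.3035,.0515],191.4)
```

```text
F tool [-0.16 -0.36  0.3 ] tip panel [  57.4 -227.1] z 112.3 yaw -168.53 gap 18.0 t 58.475
tool shift mm [-1.6 -2.1 97.3] turn 0.1 | after turn [-1.6 -2.1 97.3]
```

Request:
servo_tool:
  commands:
    - [-0.0016,-0.0016,0.02,0,10]
    - [0,0,0.03,0,10]
    - [0,0,0.02,0,10]
    - [0,0,0,0,10]
    - [0,0,0,0,10]

```text
time_s: 59.1
tcp_pos: [0.5218, -0.305, 0.2698]
tcp_rot: [-0.099, 0.995, -0.0, 0.0]
force: [-0.3, -0.8, -0.6]
finger_gap: 0.191
grasp_force: 30.0
```

Run:
```python
from h import *
st(); go([.5214,-.3035,.0515],191.4)
```

```text
F tool [ 0.5  -0.72  0.58] tip panel [  60.7 -229.7] z 43.4 yaw -168.62 gap 17.6 t 59.1
tool shift mm [ 0.3  1.7 28.3] turn -0.0 | after turn [ 0.3  1.7 28.3]
```

Request:
servo_tool:
  commands:
    - [0,0.0013,0.01,0,10]
    - [0,0,0.007,0,10]
    - [0,0,0.005,0,10]
    - [0,0,0.003,0,10]
    - [0,0,0.0025,0,10]
    - [0,0,0,0,10]

```text
time_s: 59.85
tcp_pos: [0.5214, -0.3036, 0.2418]
tcp_rot: [-0.099, 0.995, -0.0, 0.0]
force: [-0.5, 0.3, -0.9]
finger_gap: 0.193
grasp_force: 30.0
```

Run:
```python
from h import *
st(); go([.5214,-.3035,.0515],191.4)
```

```text
F tool [0.48 0.39 0.9 ] tip panel [  59.8 -228.3] z 15.4 yaw -168.62 gap 17.8 t 59.85
tool shift mm [-0.   0.1  0.3] turn -0.0 | after turn [-0.   0.1  0.3]
```

Request:
servo_tool:
  commands:
    - [0,0,0.0005,0,10]
    - [0,0,0,0,20]
    - [0,0,0,0,26]
    - [0,0,0,0,50]
    - [0,0,0,0,60]
    - [0,0,0,0,60]
    - [0,0,-0.01,0,60]
    - [0,0,-0.04,0,60]
    - [0,0,-0.06,0,60]
    - [0,0,-0.06,0,60]
    - [0,0,0,0,60]
    - [0,0,0,0,60]

```text
time_s: 61.35
tcp_pos: [0.521, -0.3032, 0.4115]
tcp_rot: [-0.099, 0.995, 0.0, 0.0]
force: [0.2, -0.8, -1.0]
finger_gap: 0.597
grasp_force: 0.0
```

Run:
```python
from h import *
c,im=snap("wrist","w10"); print(tip()[0])
h=cv2.cvtColor(im,cv2.COLOR_BGR2HSV); m=(h[...,2]>195)&(h[...,1]>80); m[:,:270]=0;m[:,340:]=0; m[330:]=0
cs,_=cv2.findContours(m.astype(np.uint8),cv2.RETR_EXTERNAL,cv2.CHAIN_APPROX_NONE); k=max(cs,key=cv2.contourArea); q=cv2.minAreaRect(k); print(q,ray(c,q[0],.08))
go(box(62,0,170),174)
```

```text
[ 0.52061248 -0.30294756  0.22041605]
((318.4999694824219, 222.49996948242188), (18.999996185302734, 134.99996948242188), 0.0) [ 0.5199341  -0.30210914  0.08      ]
tool shift mm [-223.6  637.    51. ] turn 17.4 | after turn [-23.  674.7  51. ]
```

Run:
```python
from h import *
go(box(87.5,1.3,225),174)
```

```text
tool shift mm [-248.3  630.7   -4.1] turn 17.4 | after turn [-48.4 676.   -4.1]
```

Request:
servo_tool:
  commands:
    - [-0.0207,0.0526,-0.003,0,60]
    - [-0.0207,0.0526,-0.003,0,60]
    - [-0.0207,0.0526,0,0,60]
    - [-0.0207,0.0526,0,0,60]
    - [-0.0207,0.0526,0,0,60]
    - [-0.0207,0.0526,0,0,60]
    - [-0.0207,0.0526,0,0,60]
    - [-0.0207,0.0526,0,0,60]
    - [-0.0207,0.0526,0,0,60]
    - [-0.0207,0.0526,0,0,60]
    - [-0.0207,0.0526,0,0,60]
    - [-0.0207,0.0526,0,0,60]
  newtons: 12

```text
time_s: 62.9
tcp_pos: [0.6401, 0.3659, 0.4147]
tcp_rot: [-0.099, 0.995, -0.001, -0.002]
force: [1.6, -0.1, -0.5]
finger_gap: 0.599
grasp_force: 0.0
```

Request:
servo_tool:
  commands:
    - [0,0,0,8.7,60]
    - [0,0,0,8.7,60]
    - [0,0,0,0,60]
    - [0,0,0,0,60]

```text
time_s: 63.4
tcp_pos: [0.6401, 0.3642, 0.4161]
tcp_rot: [0.051, 0.999, -0.001, -0.001]
force: [-0.3, -0.5, 0.2]
finger_gap: 0.599
grasp_force: 0.0
```

Run:
```python
from h import *
go(box(87.5,1.3,159.5),174)
c,im=snap("top","t9"); 
b=im[200:300,100:210]; print([ (np.round(q[0])+[100,140],np.round(q[1],1)) for q in rects(red(im)[140:310,100:450],10,400)])
```

```text
tool shift mm [ 0.2  0.4 66.6] turn 0.1 | after turn [ 0.2  0.4 66.6]
[(array([155., 258.]), array([7.9, 9.3])), (array([164., 246.]), array([17., 31.]))]
```

Request:
servo_tool:
  commands:
    - [0,0,0.03,0,60]
    - [0,0,0.025,0,60]
    - [0,0,0.011,0,60]
    - [0,0,0,0,60]
    - [0,0,0,0,25]
    - [0,0,0,0,25]
    - [0,0,0,0,25]
    - [0,0,0,0,25]
    - [0,0,0,0,25]
  newtons: 12

```text
time_s: 64.58
tcp_pos: [0.6405, 0.3644, 0.3525]
tcp_rot: [0.052, 0.999, 0.0, 0.001]
force: [0.1, 0.7, 5.7]
finger_gap: 0.25
grasp_force: 2.7
```

```bash
cat >> h.py <<'E'
def sb():
    s=get_state();p,r=tip();print("F tool",r.inv().apply(s['force']).round(1),"box",((p-BC)@BU*1e3).round(1),((p-BC)@BV*1e3).round(1),"z",(p[2]*1e3).round(1),"gap",round(s['finger_gap']*92,1),s['grasp_force'].__round__(1),s['time_s'])
E
python3 -c "from h import *;sb()"
```

```text
F tool [-0.   0.7 -5.7] box 88.8 1.7 z 162.5 gap 23.0 2.7 64.575
```

Request:
servo_tool:
  commands:
    - [0,0,0,0,62]
    - [0,0,0,0,62]
    - [0,0,0,0,62]
    - [0,0,0,0,62]
    - [0,0,0,0,62]

```text
time_s: 65.2
tcp_pos: [0.6402, 0.3643, 0.3511]
tcp_rot: [0.052, 0.999, -0.0, -0.0]
force: [0.3, -0.4, 0.3]
finger_gap: 0.619
grasp_force: 0.0
```

```bash
python3 -c "from h import *;sb()"
```

```text
F tool [-0.3 -0.3 -0.3] box 88.1 1.2 z 161.1 gap 57.0 0.0 65.2
```

Request:
servo_tool:
  commands:
    - [0,0,0.001,0,62]
    - [0,0,0.001,0,62]
    - [0,0,0.001,0,62]
    - [0,0,0,0,62]

```text
time_s: 65.7
tcp_pos: [0.6402, 0.3642, 0.3483]
tcp_rot: [0.052, 0.999, -0.0, -0.0]
force: [0.4, -0.0, -0.0]
finger_gap: 0.62
grasp_force: 0.0
```

```bash
python3 -c "from h import *;sb()"
```

```text
F tool [-0.4  0.   0. ] box 88.2 1.3 z 158.3 gap 57.1 0.0 65.7
```

Free at 158.3; I'll go 1.5 mm lower and grip.

Request:
servo_tool:
  commands:
    - [0,0,0.001,0,62]
    - [0,0,0.001,0,62]
    - [0,0,0,0,62]
    - [0,0,0,0,25]
    - [0,0,0,0,25]
    - [0,0,0,0,25]
    - [0,0,0,0,25]
    - [0,0,0,0,25]

```text
time_s: 66.7
tcp_pos: [0.6402, 0.3646, 0.3465]
tcp_rot: [0.052, 0.999, 0.0, 0.0]
force: [0.1, 1.5, -0.5]
finger_gap: 0.362
grasp_force: 12.0
```

```bash
python3 -c "from h import *;sb()"
```

```text
F tool [0.1 1.5 0.5] box 88.3 1.7 z 156.5 gap 33.3 12.0 66.7
```

Request:
servo_tool:
  commands:
    - [0.0052,0,-0.0013,0,25]
    - [0.0052,0,-0.0013,0,25]
    - [0.0053,0,-0.001,0,25]
    - [0.0053,0,-0.0008,0,25]
    - [0.0053,0,-0.0005,0,25]
    - [0.0053,0,-0.0002,0,25]
    - [0.0053,0,0.0002,0,25]
    - [0.0053,0,0.0005,0,25]
    - [0.0053,0,0.0008,0,25]
    - [0.0052,0,0.001,0,25]
    - [0.0052,0,0.0012,0,25]
    - [0,0,0,0,25]

```text
time_s: 68.2
tcp_pos: [0.5818, 0.3703, 0.3483]
tcp_rot: [0.052, 0.999, -0.0, -0.001]
force: [-1.5, 0.2, 7.2]
finger_gap: 0.365
grasp_force: 12.0
```

```bash
python3 -c "from h import *;sb()"
```

```text
F tool [ 1.5  0.  -7.2] box 29.3 1.2 z 158.3 gap 33.5 12.0 68.2
```

Request:
servo_tool:
  commands:
    - [0,0,0,0,60]
    - [0,0,0,0,60]
    - [0,0,0,0,60]
    - [0,0,-0.02,0,60]
    - [0,0,-0.02,0,0]
    - [-0.03,0,0,0,0]
    - [-0.03,0,0,0,0]
    - [0,0,0,0,0]
    - [0,0,0.03,0,0]
    - [0,0,0.025,0,0]
    - [0,0,0,0,0]
    - [0,0,0,0,0]
  newtons: 20

```text
time_s: 69.7
tcp_pos: [0.6423, 0.3645, 0.3345]
tcp_rot: [0.052, 0.999, 0.001, 0.001]
force: [-0.6, 0.6, 0.1]
finger_gap: 0.008
grasp_force: 0.0
```

Run:
```python
from h import *
sb(); c,im=snap("side","s9")
V=cv2.cvtColor(im,cv2.COLOR_BGR2HSV)[...,2].astype(int)
for th in (1.2,1.3,1.4): print(th,proj(c,lidp(th,104,8.5,-73)).round(1))
cv2.imwrite("pics/s9z.png",cv2.resize(im[60:180,180:320],None,fx=4,fy=4))
```

```text
F tool [ 0.6  0.6 -0.1] box 90.5 2.0 z 144.5 gap 0.7 0.0 69.7
1.2 [260.6 111.9]
1.3 [265.4 110.1]
1.4 [270.3 108.7]
```

Request:
servo_tool:
  commands:
    - [0.02,0,0.004,0,0]
    - [0.015,0,0,0,0]
    - [0.008,0,0,0,0]
    - [0.0085,0,0.0019,0,0]
    - [0.0081,0,0.0028,0,0]
    - [0.0079,0,0.0035,0,0]
    - [0.0075,0,0.0043,0,0]
    - [0.007,0,0.0051,0,0]
    - [0.0065,0,0.0057,0,0]
    - [0.006,0,0.0063,0,0]
    - [0,0,0,0,0]

```text
time_s: 71.12
tcp_pos: [0.5481, 0.3739, 0.2988]
tcp_rot: [0.052, 0.999, -0.0, -0.0]
force: [1.5, -0.3, 0.8]
finger_gap: 0.005
grasp_force: 0.5
```

Run:
```python
from h import *
sb(); c,im=snap("side","s10"); cv2.imwrite("pics/s10z.png",cv2.resize(im[60:180,180:320],None,fx=4,fy=4))
```

```text
F tool [-1.5 -0.1 -0.8] box -4.4 1.3 z 108.8 gap 0.5 0.5 71.125
```

Request:
servo_tool:
  commands:
    - [0.005,0,0.0051,0,0]
    - [0.0045,0,0.0074,0,0]
    - [0.0078,0,0.0078,0,0]
    - [0.0069,0,0.0081,0,0]
    - [0.0042,0,0.0083,0,0]
    - [0,0,0,0,0]

```text
time_s: 71.92
tcp_pos: [0.519, 0.3773, 0.2615]
tcp_rot: [0.052, 0.999, -0.0, -0.001]
force: [0.6, 0.1, 1.8]
finger_gap: 0.002
grasp_force: 0.1
```

```bash
python3 -c "from h import *;sb()"
```

```text
F tool [-0.6  0.1 -1.8] box -34.1 1.5 z 71.5 gap 0.2 0.1 71.925
```

Request:
servo_tool:
  commands:
    - [0.001,0,0.003,0,0]
    - [0,0,0.002,0,0]
    - [0,0,0.002,0,0]
    - [0,0,0.001,0,0]
    - [0,0,0,0,0]

```text
time_s: 72.55
tcp_pos: [0.519, 0.3771, 0.2543]
tcp_rot: [0.052, 0.999, 0.0, 0.0]
force: [-0.3, 0.4, 1.1]
finger_gap: 0.003
grasp_force: 0.6
```

```bash
python3 -c "from h import *;sb()"
```

```text
F tool [ 0.4  0.4 -1.1] box -33.6 1.6 z 64.3 gap 0.3 0.6 72.55
```

Request:
servo_tool:
  commands:
    - [0.004,0,0,0,0]
    - [0.003,0,0.001,0,0]
    - [0,0,0.001,0,0]
    - [0,0,0.001,0,0]
    - [0,0,0,0,0]

```text
time_s: 73.18
tcp_pos: [0.5131, 0.3775, 0.2538]
tcp_rot: [0.053, 0.999, 0.001, 0.001]
force: [-0.6, -3.4, 14.2]
finger_gap: 0.008
grasp_force: 7.1
```

```bash
python3 -c "from h import *;sb()"
```

```text
F tool [  0.2  -3.5 -14.2] box -39.0 1.6 z 63.8 gap 0.7 7.1 73.175
```

Request:
servo_tool:
  commands:
    - [0,0,0.0005,0,0]
    - [0,0,0.0005,0,0]
    - [0,0,0,0,0]
    - [0,0,0,0,0]

```text
time_s: 73.68
tcp_pos: [0.5132, 0.3775, 0.2537]
tcp_rot: [0.053, 0.999, 0.001, 0.001]
force: [-3.3, -3.5, 19.7]
finger_gap: 0.005
grasp_force: 9.7
```

```bash
python3 -c "from h import *;sb()"
```

```text
F tool [  2.9  -3.8 -19.8] box -39.0 1.6 z 63.7 gap 0.5 9.7 73.675
```

Request:
servo_tool:
  commands:
    - [0,0,-0.005,0,0]
    - [0,0,-0.005,0,0]
    - [0,0,-0.005,0,0]
    - [0,0,0,0,0]

```text
time_s: 74.18
tcp_pos: [0.5121, 0.3779, 0.2656]
tcp_rot: [0.052, 0.999, 0.0, 0.0]
force: [-0.4, 1.1, -0.1]
finger_gap: 0.006
grasp_force: 0.0
```

```bash
python3 -c "from h import *;sb()"
```

```text
F tool [0.5 1.1 0.1] box -40.6 1.6 z 75.6 gap 0.5 0.0 74.175
```

Request:
servo_tool:
  commands:
    - [0,0,-0.04,0,0]
    - [0,0,-0.05,0,0]
    - [0,0,-0.05,0,0]
    - [0.05,0,0,0,0]
    - [0.05,0,0,0,0]
    - [0.05,0,0,0,0]
    - [0,0,0,0,0]
    - [0,0,0,0,0]

```text
time_s: 75.18
tcp_pos: [0.3635, 0.3934, 0.4056]
tcp_rot: [0.053, 0.999, 0.0, 0.0]
force: [0.7, 0.0, 0.0]
finger_gap: 0.005
grasp_force: 0.0
```

Run:
```python
from h import *
c,im=snap("side","s11"); ct,t=snap("top","t11")
a=cv2.resize(im[90:470,150:550],None,fx=1.2,fy=1.2); b=cv2.resize(t[130:310,100:500],None,fx=.8,fy=.8)
o=np.zeros((600,480,3),np.uint8); o[:456,:480]=a; o[456:600,:320]=b; cv2.imwrite("pics/fin.png",o)
print([(np.round(q[0])+[100,140]) for q in rects(red(t)[140:310,100:450],10,400)])
```

```text
[]
```

View pics/fin.png

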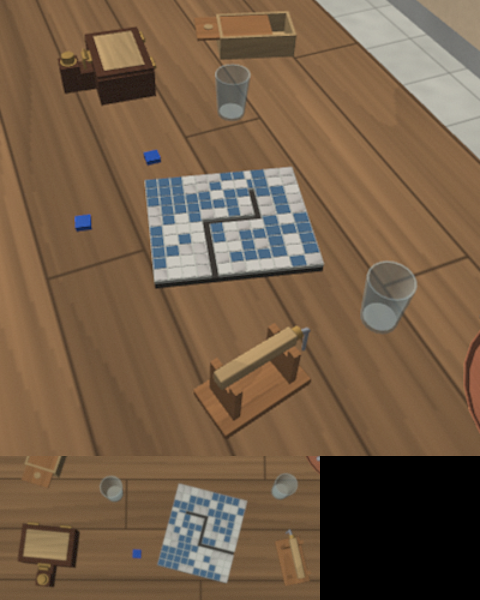

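The lid is shut flat, the panel is clear, the scriber lies in its rest, and both glasses stand in place. Handing the job in.

```bash
python3 -c "from workcell import *;print(arm.hand_in())"
```

```text
the job is handed in; nothing more can be done
None
```

I finished the whole job in order and handed it in at about 75 s of the 210 s; no verdict came back. All three tesserae are in the box with the lid shut, the joint is scribed from end wall to panel edge, the scriber is back in its rest, and both glasses still stand where they were. One slip against the rules: one picture I viewed was 840 px wide, over the 800 px limit.

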